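# Exchange the carriers in a specimen case and snap its lid shut

## Task

The specimen case has come back with its lid half down and empty carriers in it: swing the lid right up, take out the empty carrier boards and lay them flat on the rubber mat. Then fit every carrier board that holds a polished specimen into a bay of its own, angling its tongue under the lip along the front of the case and lowering the board flat on the floor of the bay. When all of them are home, press the clear lid down until it snaps past its catch and is fully shut, and leave the other things on the bench where they are.

Things in the scene. Friction and masses are not known exactly. Their poses are not given: they have to be found in the camera images.
- case: Grey specimen case fixed to the bench: open tray 137 mm (its x) by 270 mm (y), origin centre of underside, z up, +x to the hinged back, -x to the front. Floor 6 mm up, walls 5 to 6 mm thick with tops 25 mm up. Ribs 6 mm wide, 8 mm high at y = +-40 mm and like ledges along the side walls (|y| above 117) leave three 74 mm bays along y. Inner faces of front and back walls at x = -63.5 and +63.5 mm.
- groove (a point): Middle of the free edge of the aluminium lip along the inside of the case's front wall, at the lip's underside; axes as the case. The lip sticks out 11 mm (x -63.5 to -52.5 mm), its underside is 9 mm above the tray floor and it is 4 mm thick, the same along all three bays. The gap under it is the groove for the tongues: 9 mm high, 11 mm deep.
- catch (a point): Top of the steel spring leaf outside the middle of the case's front wall: x = -75 mm, 38 mm above the bench, 50 mm wide along y. It yields outwards as the lid's front edge snaps past its nose. Axes as the case.
- bay1 (a point): Where a carrier's grip point lies when it is fully home in the bay at y = +80 mm: x = +6 mm, 31 mm above the bench in the case's frame. Axes as the case; a carrier that is home has the same axes (tongue to the front). A home carrier has play of about 1.5 mm along x and 3 mm along y, each way.
- bay2 (a point): The same point for the middle bay (y = 0).
- bay3 (a point): The same point for the bay at y = -80 mm.
- lid (a joint): Lid angle, rad: 0 shut, grows as it opens, at most 1.9; starts half open at 0.8 to 1.3, over the bays; past 1.6 it is clear of them. Stiff hinge: the lid stays where it is left; 2 to 4 N at its front edge turn it. At about 0.07 (front edge 10 mm high) it meets the spring catch; 10 to 15 N down at the middle of the front edge takes it past, to 0, where the catch holds it.
- lid_hinge (a point): Middle of the lid's hinge line, fixed to the case at x = +68.5 mm, 25 mm above the bench; the line runs along the case's y. Axes as the case.
- lid_edge (a point): Middle of the top front edge of the clear lid, moving with it; x points to the hinge, y along it, z out of the lid's top face. The lid is a shallow box, 137 mm from hinge to front, 270 mm wide, 40 mm deep (hinge line at the rim), 4 mm thick, grey-framed; shut, its flat top is 65 mm above the bench. A grey finger tab 12 mm long, 70 mm wide sticks out in front.
- carrierA_grip (a point): Carrier A, a flat aluminium board 112 mm (its x) by 68 mm (y), 10 mm thick; at its -x end a tongue 12 mm long, 60 wide, 5 thick, level with the underside. Amid it a dark clamp block 48 mm (x) by 36 mm (y), 30 mm high: grip its sides 36 mm apart. Point: block centre, 25 mm above the underside; tongue tip 68 mm along -x, other end 56 mm along +x; z up. Black mount, 8 mm above the block.
- carrierB_grip (a point): Carrier B, the same but with an amber mount in the block. Carriers with a specimen weigh 0.2 to 0.4 kg and start flat on the bench with the tongue pointing, within 0.6 rad, the way it must go in the case. Two or three of A, B, C are there; an absent one reads None from the start.
- carrierC_grip (a point): Carrier C, the same but with a white mount in the block.
- emptyA_grip (a point): Empty carrier: the same board and block, the same grip point and axes, but no mount in the block, whose flat top shows only a dark bore. It starts home in the bay at y = +80 mm of the case. To come out, its back end (+x) must be raised first and the tongue drawn from under the lip. 0.24 kg. Two of the three empties are there; an absent one reads None.
- emptyB_grip (a point): The same, in the middle bay.
- emptyC_grip (a point): The same, in the bay at y = -80 mm.
- mat: Black rubber mat lying fixed on the bench, 210 mm (its x) by 150 mm (its y), 3 mm thick, origin at the centre of its underside, z up. Two carriers fit side by side along its x, each with its long side along its y. Free at the start.
- suspension: Small white jar, 48 mm across, 70 mm high. Bystander, origin at the centre of its underside.
- mount: Loose black specimen mount, a disc 40 mm across, 25 mm high. Bystander, origin at the centre of its underside.
- beaker: Glass beaker, 66 mm across, 65 mm high. Bystander, origin at the centre of its underside.
Mind the look-alikes: they are no part of the job. Leave any green, red or yellow look-alike of the part that bears emptyB_grip alone.

How it is judged:
By the outcome, as a careful person would: the job done as asked, in the order asked, and still so for the second after the job is handed in, with the robot touching nothing.
Of emptyA, emptyB, emptyC only 2 to 2 are there at a start; the rules pass over those that are not, and their reading is None.
Of carrierA, carrierB, carrierC only 2 to 3 are there at a start; the rules pass over those that are not, and their reading is None.
At some moment in a run one of carrierA, carrierB, carrierC may be knocked a few centimetres aside while the robot is not near it.
Once in a run the grip may slacken for a moment while it holds something.
It also fails if it takes over 208 s, if anything falls off the work surface, if the arm or the gripper's body presses on something with over 40 N, if the wrist force passes 120 N, or if a joint passes its speed limit or range.

## Robot

A 6-joint arm with a two-finger parallel gripper is mounted at the origin on the work surface. World frame = base frame: x ahead of the robot, y to its left, z up, the work surface at z = 0. Lengths are in m, angles in rad, forces in N, time in s.
With the tool pointing down it reaches from about 0.35 to 0.975 m from the base axis. Payload 4.9 kg.
Tool frame: the origin (TCP) lies at the very end of the fingers, on their centre line; the grasp point (between the pads) lies behind it (manip.pinch_z is the y of the grasp point in the tool frame, in m); y points along the fingers, x is the direction in which the jaws open and shut, and the axes are right-handed (so a half turn about y gives the same grasp; the last joint's range is limited). The gripper opens to 85 mm and grips with 20 to 120 N. Pads are 22 mm wide; open, the fingers measure 114 mm over their backs; the gripper's body (76 mm by 85 mm) begins 54 mm behind the grasp point. The pads swing forward as they close: fully open they stand 13 mm farther back than shut.
Start: joints at [-0.119, 0.053, 1.613, -0, 1.476, -0.119], TCP at [0.625, 0, 0.231] pointing down, gripper open.
Joint ranges: [-3.01, 3.01], [-1.01, 2.22], [0.06, 2.58], [-1.02, 4.17], [0.09, 2.62], [-3.14, 3.14]. Speed limits (rad/s): [2.57, 2.57, 3.14, 3.14, 3.14, 3.14].

## Interface

Orientations are given as a unit quaternion [w, x, y, z].
In Python, from plant import manip gives the robot as it stands.
- The arm moves only by the tool drive_tool, never from a script. Its argument "motion" is a list of rows, each a list of 3 entries, a list of its own where there are three numbers: the shift along the tool's x, y, z in units of 25 mm (1.0 is 25 mm), then the turn, a rotation vector about the tool's x, y, z in units of 5 degrees (1.0 is 5 degrees), then the closure, from -1 (fully open) to 1 (shut). A call has 1 to 12 rows; each row shifts and turns the commanded pose from where the row before left it, along the tool's axes as they then stand; what a row does not reach is not made up. A row lasts 1/10 s, in which the tool goes at most 50 mm and 8.59 degrees, less where a joint would pass 70% of its speed; a pose out of reach is approached as far as the arm can. A call is refused whole if a number of a shift passes 1 or a number of a turn 1, either way. A call with a gripper value outside its range is refused whole. The fingers move at their own pace and stop on an object; the grip force is fixed at half the most. Time passes only in rows, so rows that do not move let the fingers close. It gives the time, the measured TCP pose, the force and the opening at its end, in the units of the state.
- manip.state(): the state, without advancing time (a new reading comes with each control period).
- manip.grab_frame(name): name is "scene" or "side" or "wrist"; returns a dict with "img" (480x640x3 uint8, blue, green, red), "range_z" (480x640 float32, m along the optical axis (not along the pixel's ray), 0 where there is no reading), "camera_matrix" (3x3 intrinsics, pixels), "world_from_camera" (4x4, takes a point from camera to world coordinates); the wrist camera has in their place "T_tool_cam" (4x4, takes a point from camera to tool coordinates, whose origin is the TCP and whose axes are the tool frame's). Camera axes: x right, y down, z forward; pixel columns grow to the right and rows downward; lengths in m; the calibration is good to about 2 mm. A picture is of the moment at which its call begins: read the wrist's pose just before it.
- manip.job_done(): hands the job in, once; it reports no verdict.
The state is a dict: "time": time; "joint_pos": joint angles; "joint_vel": joint speeds; "joint_efforts": joint torques, N m; "tool_pos": TCP position; "tool_rot": TCP orientation; "contact_force": force on the tool from outside, world axes, zero at the start; "ft_torque": the same for the moment, N m; "gripper_width": opening from 0.0 (shut) to 1.0 (fully open).
Only numpy, scipy, OpenCV 4.12 (cv2) and the standard library are available. Lean on these libraries where they do the work, as an engineer would, in place of code of your own. Each camera call takes 0.05 s, during which the arm holds its last target. There are 200 camera calls.

## Working session

There is one attempt and no reset: what is moved stays moved. The work goes in short steps, Python scripts to look and compute and a tool call to move; the robot and the scene stay as the last step left them, time stands still between calls to the robot, and variables do not carry over. Pictures are saved under pics/ and viewed, about 12 in all and at most 16, crops included, and the job is handed in when it is done.

Besides the shell and the picture viewer there is one more tool, called after "Call:" by a JSON object that holds its "name" and its "arguments". drive_tool: Moves the arm, as the interface text tells. Its arguments: {"type":"object","properties":{"motion":{"type":"array","items":{"type":"array"}}},"required":["motion"]}

```bash
ls; mkdir -p pics; python3 - <<'E'
from plant import manip
import cv2,numpy as np
print(manip.state(), manip.pinch_z)
for n in("scene","side"):
    f=manip.grab_frame(n); cv2.imwrite(f"pics/{n}0.png",f["img"]); np.savez(f"{n}0.npz",**f); print(n,f["camera_matrix"].round(1).tolist(),f["world_from_camera"].round(3).tolist())
E
```

```text
pics
{'time': 0.0, 'joint_pos': array([-1.19002177e-01,  5.33418439e-02,  1.61428895e+00, -6.97000649e-06,
        1.47597636e+00, -1.18995686e-01]), 'joint_vel': array([-0.00020359,  0.00232329,  0.00084086, -0.00055852, -0.00169936,
        0.00340275]), 'joint_efforts': array([ 2.70554956e-04, -3.93670499e+01, -3.70175600e+01, -1.62778279e-04,
        6.93513779e-03, -6.06393527e-06]), 'tool_pos': array([6.24385572e-01, 7.05675221e-05, 2.30075329e-01]), 'tool_rot': array([ 7.07188542e-01, -7.07024303e-01,  7.09547807e-04,  7.05429094e-04]), 'contact_force': array([ 0.01168709,  0.06161522, -0.41475547]), 'ft_torque': array([ 0.03187411, -0.00503728, -0.02114291]), 'gripper_width': 1.0004213923089236} -0.0187
scene [[440.2, 0.0, 321.4], [0.0, 440.2, 237.3], [0.0, 0.0, 1.0]] [[0.461, 0.54, -0.704, 1.167], [0.887, -0.276, 0.369, -0.351], [0.005, -0.795, -0.606, 0.629], [0.0, 0.0, 0.0, 1.0]]
side [[517.9, 0.0, 314.5], [0.0, 517.9, 236.0], [0.0, 0.0, 1.0]] [[0.817, -0.401, 0.413, 0.026], [-0.576, -0.559, 0.596, -0.807], [-0.008, -0.725, -0.688, 0.949], [0.0, 0.0, 0.0, 1.0]]
```

View pics/scene0.png

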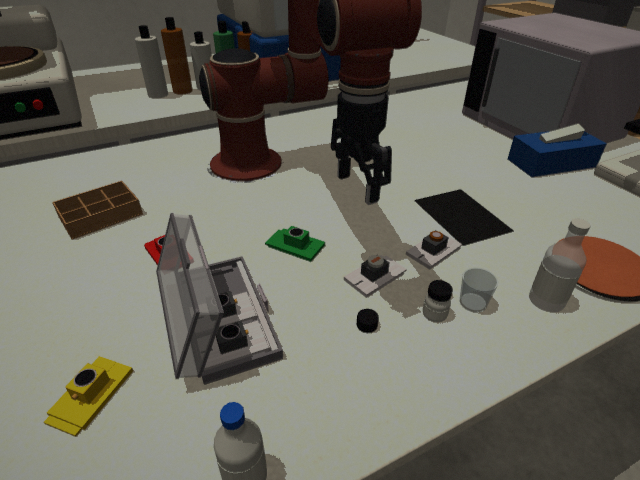

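View pics/side0.png

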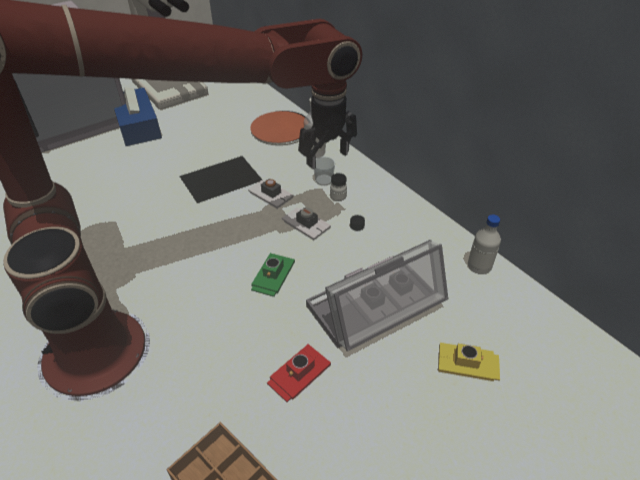

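Scene view: case with half-open lid at (225,310), with two empties inside at (222,303) and (230,335). Specimen carriers are at (375,268) and (434,244), the mat at (462,215). Look-alikes to leave alone: green (297,241), red (168,250), yellow (88,385). Next I'll make a fused top view to get poses.

```bash
cat > h.py <<'E'
import numpy as np,cv2
from scipy.spatial.transform import Rotation as R
from plant import manip
def pose(s=None):
    s=s or manip.state(); T=np.eye(4); q=s["tool_rot"]; T[:3,:3]=R.from_quat([q[1],q[2],q[3],q[0]]).as_matrix(); T[:3,3]=s["tool_pos"]; return T
def grab(n):
    T=pose() if n=="wrist" else None
    f=manip.grab_frame(n)
    f=dict(f); f["W"]=T@f["T_tool_cam"] if n=="wrist" else f["world_from_camera"]
    return f
def cloud(f):
    z=f["range_z"]; K=f["camera_matrix"]; v,u=np.mgrid[:480,:640]
    P=np.stack([(u-K[0,2])/K[0,0]*z,(v-K[1,2])/K[1,1]*z,z],-1)
    W=f["W"] if "W" in f else f["world_from_camera"]
    P=P@W[:3,:3].T+W[:3,3]; P[z<=0]=np.nan; return P
def ortho(fs,x0,x1,y0,y1,res,zmax=0.3):
    "top view: rows = -x, cols = -y (left is +y)"
    h,w=int((x1-x0)/res),int((y1-y0)/res); im=np.zeros((h,w,3),np.uint8); H=np.full((h,w),np.nan)
    for f in fs:
        P=cloud(f).reshape(-1,3); C=f["img"].reshape(-1,3); ok=np.isfinite(P[:,0])&(P[:,2]<zmax)
        P,C=P[ok],C[ok]; o=np.argsort(P[:,2]); P,C=P[o],C[o]
        r=((x1-P[:,0])/res).astype(int); c=((y1-P[:,1])/res).astype(int)
        k=(r>=0)&(r<h)&(c>=0)&(c<w); r,c,P,C=r[k],c[k],P[k],C[k]
        q=~(H[r,c]>P[:,2]+.004); im[r[q],c[q]]=C[q]; H[r[q],c[q]]=P[q,2]
    return im,H
E
python3 - <<'E'
from h import *
fs=[dict(np.load(f"{n}0.npz")) for n in("scene","side")]
for n,f in zip("ab",fs):
    P=cloud(f); g=P[(abs(P[...,2])<.02)&(P[...,0]>.3)&(P[...,0]<.9)&(abs(P[...,1])<.4)]; print(np.median(g[:,2]))
im,H=ortho(fs,.25,.95,-.5,.5,.00125,.2)
m=(im.sum(2)==0).astype(np.uint8); im=np.where(m[...,None]>0,cv2.dilate(im,np.ones((3,3))),im)
for i in range(0,10): cv2.putText(im,f"{.5-.1*i:.1f}",(i*80,10),0,.35,(255,0,255)); 
for i in range(0,7): cv2.putText(im,f"x{.95-.1*i:.2f}",(0,i*80+10),0,.35,(255,0,255))
cv2.imwrite("pics/top0.png",im)
E
```

```text
-0.001564399772263969
-0.0015925453649507926
```

View pics/top0.png

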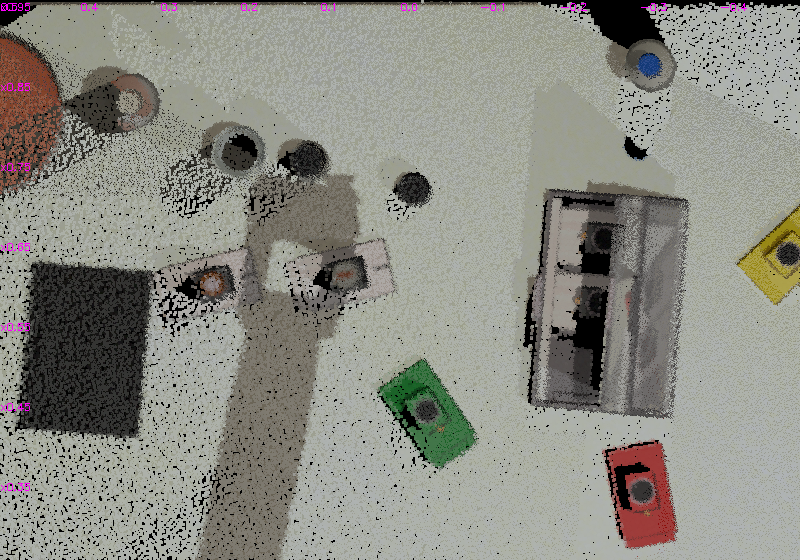

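```bash
python3 - <<'E'
from h import *
for n in("scene","side"):
    P=cloud(dict(np.load(f"{n}0.npz"))).reshape(-1,3)
    q=P[(P[:,0]>.4)&(P[:,0]<.75)&(P[:,1]>-.4)&(P[:,1]<-.12)&(P[:,2]>.03)&(P[:,2]<.2)]
    print(n,len(q),np.nanmax(q[:,2]))
    for z in np.arange(.03,.19,.02):
        s=q[abs(q[:,2]-z)<.006]
        if len(s)>5: print(round(z,2),len(s),np.percentile(s[:,0],[1,99]).round(3),np.percentile(s[:,1],[1,10,50,90,99]).round(3))
    m=q[abs(q[:,0]-.573)<.04]; m=m[m[:,1]>-.25]
    print(m[np.argsort(-m[:,1])[::max(1,len(m)//12)]].round(3).tolist()[:12])
E
```

```text
scene 8249 0.1775916428172169
0.03 214 [0.558 0.703] [-0.348 -0.335 -0.246 -0.171 -0.167]
0.05 951 [0.439 0.703] [-0.356 -0.352 -0.318 -0.24  -0.229]
0.07 441 [0.434 0.704] [-0.349 -0.345 -0.335 -0.316 -0.306]
0.09 447 [0.435 0.704] [-0.34  -0.337 -0.327 -0.308 -0.297]
0.11 468 [0.438 0.705] [-0.332 -0.328 -0.318 -0.3   -0.289]
0.13 492 [0.439 0.706] [-0.324 -0.32  -0.31  -0.292 -0.28 ]
0.15 1365 [0.438 0.706] [-0.314 -0.308 -0.274 -0.26  -0.252]
0.17 454 [0.439 0.703] [-0.307 -0.304 -0.295 -0.286 -0.283]
[[0.557, -0.166, 0.037], [0.584, -0.17, 0.038], [0.597, -0.173, 0.038], [0.577, -0.221, 0.034], [0.565, -0.228, 0.045], [0.568, -0.231, 0.043], [0.582, -0.234, 0.045], [0.59, -0.236, 0.042], [0.588, -0.239, 0.045], [0.572, -0.242, 0.044], [0.557, -0.245, 0.045], [0.589, -0.247, 0.044]]
side 7975 0.17876450420114465
0.03 44 [0.429 0.601] [-0.342 -0.319 -0.175 -0.17  -0.166]
0.05 644 [0.429 0.695] [-0.36  -0.355 -0.345 -0.335 -0.3  ]
0.07 621 [0.43  0.696] [-0.351 -0.347 -0.337 -0.326 -0.29 ]
0.09 620 [0.43  0.698] [-0.343 -0.339 -0.328 -0.318 -0.282]
0.11 637 [0.43  0.699] [-0.334 -0.33  -0.319 -0.31  -0.273]
0.13 640 [0.432 0.698] [-0.326 -0.322 -0.311 -0.302 -0.264]
0.15 1087 [0.433 0.7  ] [-0.317 -0.312 -0.296 -0.262 -0.254]
0.17 420 [0.434 0.698] [-0.311 -0.306 -0.296 -0.289 -0.285]
[[0.555, -0.166, 0.032], [0.563, -0.17, 0.037], [0.575, -0.17, 0.037], [0.554, -0.171, 0.037], [0.577, -0.172, 0.033], [0.588, -0.172, 0.037], [0.582, -0.173, 0.039], [0.551, -0.174, 0.037], [0.581, -0.174, 0.036], [0.596, -0.174, 0.037], [0.554, -0.175, 0.037], [0.586, -0.175, 0.034]]
```

Call:
{"name": "drive_tool", "arguments": {"motion": [[[-0.7,0,-1],[0,0,0],1],[[-0.7,0,-1],[0,0,0],1],[[-0.7,0,-1],[0,0,0],1],[[0,0,-1],[0,0,0],1],[[0,0,-1],[0,0,0],1]]}}

```text
time: 0.6
tool_pos: [0.5717, -0.1258, 0.2308]
tool_rot: [0.707, -0.707, 0.0, 0.0]
contact_force: [0.3, -0.8, 0.0]
gripper_width: 0.139
```

Call:
{"name": "drive_tool", "arguments": {"motion": [[[0,1,0],[0,0,0],1],[[0,1,0],[0,0,0],1],[[0,1,0],[0,0,0],1],[[0,1,0],[0,0,0],1],[[0,0.4,0],[0,0,0],1],[[0,0,-1],[0,0,0],1],[[0,0,-1],[0,0,0],1],[[0,0,-1],[0,0,0],1],[[0,0,-1],[0,0,0],1],[[0,0,-0.5],[0,0,0],1],[[0,0,-0.5],[0,0,0],1],[[0,0,-0.5],[0,0,0],1]]}}

```text
time: 1.8
tool_pos: [0.5727, -0.2621, 0.1217]
tool_rot: [0.708, -0.706, -0.0, 0.0]
contact_force: [-1.0, 3.1, 2.6]
gripper_width: 0.001
```

Call:
{"name": "drive_tool", "arguments": {"motion": [[[0,0,-0.5],[0,0,0],1],[[0,0,-0.5],[0,0,0],1],[[0,0,-0.5],[0,0,0],1],[[0,0,-0.5],[0,0,0],1],[[0,0,-0.5],[0,0,0],1],[[0,0,0],[0,0,0],1]]}}

```text
time: 2.4
tool_pos: [0.572, -0.3266, 0.1205]
tool_rot: [-0.707, 0.707, -0.001, 0.0]
contact_force: [0.1, -0.8, -0.3]
gripper_width: 0.003
```

Call:
{"name": "drive_tool", "arguments": {"motion": [[[0,0,-0.3],[0,0,0],1],[[0,0,-0.3],[0,0,0],1],[[0,0,0],[0,0,0],1],[[0,0,1],[0,0,0],1],[[0,0,1],[0,0,0],1],[[0,-1,1],[0,0,0],1],[[0,-1,1],[0,0,0],1],[[0,-1,1],[0,0,0],1],[[0,-1,0],[0,0,0],1],[[0,-1,0],[0,0,0],1],[[0,-1,0],[0,0,0],1]]}}

```text
time: 3.5
tool_pos: [0.5727, -0.2148, 0.2729]
tool_rot: [-0.707, 0.708, 0.001, 0.0]
contact_force: [-0.2, -0.5, -0.5]
gripper_width: -0.001
```

```bash
python3 - <<'E'
from h import *
f=grab("wrist"); print(f["T_tool_cam"].round(3).tolist(),f["W"].round(3).tolist(),manip.state()["time"]); np.savez("w1.npz",**f)
im,H=ortho([f],.40,.75,-.45,.02,.00075,.3)
cv2.imwrite("pics/w1.png",np.hstack([f["img"]])); np.save("H1.npy",H)
P=cloud(dict(f)).reshape(-1,3)
for n in("side",):
    g=grab(n); Q=cloud(g).reshape(-1,3); q=Q[(abs(Q[:,0]-.57)<.12)&(Q[:,1]<-.28)&(Q[:,1]>-.46)]
    for z in np.arange(.05,.18,.03):
        s=q[abs(q[:,2]-z)<.006]; print(round(z,2),len(s),np.percentile(s[:,1],[1,50,99]).round(3) if len(s)>3 else '')
E
```

```text
[[1.0, 0.0, 0.0, -0.001], [-0.0, -0.311, 0.95, -0.143], [0.001, -0.95, -0.311, 0.08], [0.0, 0.0, 0.0, 1.0]] [[1.0, 0.001, 0.002, 0.572], [0.001, -0.95, -0.313, -0.135], [0.001, 0.313, -0.95, 0.416], [0.0, 0.0, 0.0, 1.0]] 3.55
0.05 131 [-0.375 -0.363 -0.281]
0.08 126 [-0.385 -0.374 -0.363]
0.11 138 [-0.394 -0.383 -0.373]
0.14 590 [-0.403 -0.387 -0.369]
0.17 0
```

View pics/w1.png

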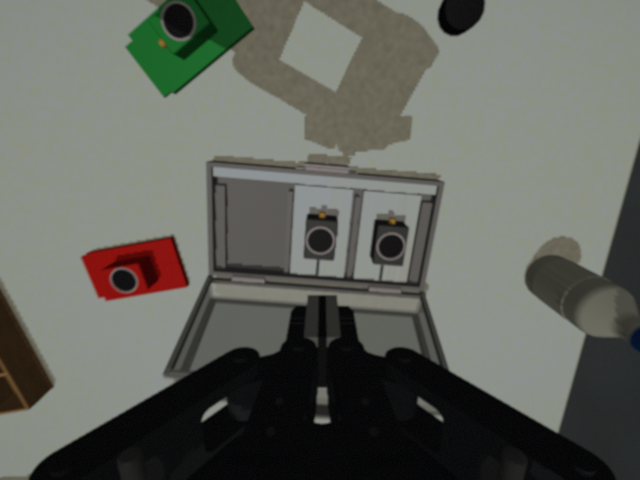

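Lid is right up (≈1.89 rad). Bay 3 (left) is empty; empties with plain bores sit in bays 2 (320,240) and 1 (390,245). Now I need precise case and block poses.

```bash
cat >> h.py <<'E'
def rect(P,lo,hi,box,):
    "minAreaRect of points with z in lo..hi in box x0,x1,y0,y1 -> centre, size, yaw"
    q=P[(P[:,2]>lo)&(P[:,2]<hi)&(P[:,0]>box[0])&(P[:,0]<box[1])&(P[:,1]>box[2])&(P[:,1]<box[3])]
    return q
E
python3 - <<'E'
from h import *
f=dict(np.load("w1.npz")); P=cloud(f); Q=P.reshape(-1,3)
t=Q[(abs(Q[:,2])<.01)]; print("table",np.median(t[:,2]))
# wall top pts
w=rect(Q,.019,.030,(.42,.73,-.33,-.15))
res=.001; 
# front wall: for x bins, max y ; sides: for y bins, min/max x
xs=np.arange(.455,.70,.01); fr=[(x,np.percentile(w[abs(w[:,0]-x)<.005][:,1],97)) for x in xs if abs(x-.573)>.035 and (abs(w[:,0]-x)<.005).sum()>10]
fr=np.array(fr); k=np.polyfit(fr[:,0],fr[:,1],1); print("front slope",k, np.abs(np.polyval(k,fr[:,0])-fr[:,1]).max())
ys=np.arange(-.28,-.19,.01)
for nm,p in(("lo",3),("hi",97)):
    s=np.array([(y,np.percentile(w[(abs(w[:,1]-y)<.005)&((w[:,0]<.5) if p==3 else (w[:,0]>.65))][:,0],p)) for y in ys]); print(nm,np.polyfit(s[:,0]+.24,s[:,1],1))
# lip (bright): boundaries
for nm,b in(("bay2",(.54,.61)),("bay1",(.62,.69))):
    q=rect(Q,.04,.056,(b[0],b[1],-.29,-.2)); r=cv2.minAreaRect((q[:,:2]*1000).astype(np.float32)); print(nm,len(q),np.median(q[:,2]),r)
E
```

```text
table 0.0005128923446223732
front slope [-0.08174083 -0.12845032] 0.0005424844697722031
lo [0.08682172 0.43648568]
hi [0.070188   0.70664402]
bay2 1286 0.046715106792165395 ((569.9598388671875, -249.6231231689453), (48.50304412841797, 35.964927673339844), 85.41680908203125)
bay1 1288 0.04668307130777152 ((650.2913818359375, -255.93626403808594), (47.881683349609375, 36.13983917236328), 85.44418334960938)
```

Call:
{"name": "drive_tool", "arguments": {"motion": [[[0,0,0],[0,0.92,0],-0.46],[[1,0,-0.5],[0,0,0],-0.46],[[1,0,-0.5],[0,0,0],-0.46],[[1,0,-0.39],[0,0,0],-0.46],[[0.22,1,0],[0,0,0],-0.46],[[0,1,0],[0,0,0],-0.46],[[0,1,0],[0,0,0],-0.46],[[0,1,0],[0,0,0],-0.46],[[0,1,0],[0,0,0],-0.46],[[0,1,0],[0,0,0],-0.46],[[0,1,0],[0,0,0],-0.46],[[0,0,0],[0,0,0],-0.46]]}}

```text
time: 4.8
tool_pos: [0.6465, -0.2545, 0.09]
tool_rot: [0.708, -0.705, 0.032, -0.025]
contact_force: [-0.5, -0.6, 0.4]
gripper_width: 0.729
```

```bash
cat >> h.py <<'E'
C=np.array([.5712,-.2435,0]); 
def Rt(yaw,pitch=0):
    "tool rotation: jaws along case-y-like axis (cos yaw, sin yaw); pitch>0 raises the +x(case) end"
    cx=np.array([np.sin(yaw),-np.cos(yaw),0]); cy=np.array([np.cos(yaw),np.sin(yaw),0])
    B=np.array([cy,[0,0,-1],-cx]).T   # tool x,y,z
    return R.from_rotvec(-pitch*cy).as_matrix()@B
def case(x,y,z,yaw=-.08): 
    return C+np.array([np.sin(yaw),-np.cos(yaw),0])*x+np.array([np.cos(yaw),np.sin(yaw),0])*y+[0,0,z]
def to(p,yaw,pitch=0):
    s=manip.state(); T=pose(s); d=T[:3,:3].T@(np.array(p)-T[:3,3])/.025
    r=R.from_matrix(T[:3,:3].T@Rt(yaw,pitch)).as_rotvec(degrees=True)/5
    print("t",round(s["time"],2),"pos",T[:3,3].round(4),"shift",d.round(2),"turn",r.round(2),"F",s["contact_force"].round(1),"w",round(s["gripper_width"]*85,1))
E
python3 -c "
from h import *
to([.6503,-.2559,.019],-.08)"
```

```text
t 4.8 pos [ 0.6465 -0.2545  0.09  ] shift [ 0.18  2.84 -0.06] turn [-0.04 -0.   -0.11] F [-0.5 -0.6  0.4] w 62.0
```

Call:
{"name": "drive_tool", "arguments": {"motion": [[[0,0,0],[0,0,0],-0.46]]}}

```text
time: 4.9
tool_pos: [0.6494, -0.2559, 0.0954]
tool_rot: [0.707, -0.706, 0.029, -0.028]
contact_force: [0.7, -0.3, 0.3]
gripper_width: 0.731
```

```bash
python3 -c "
from h import *
to([.6503,-.2559,.019],-.08)"
```

```text
t 4.9 pos [ 0.6494 -0.2559  0.0954] shift [0.04 3.06 0.  ] turn [-0.01 -0.   -0.02] F [ 0.7 -0.3  0.3] w 62.1
```

Call:
{"name": "drive_tool", "arguments": {"motion": [[[0,1,0],[0,0,0],-0.46],[[0.02,1,0],[0,0,0],-0.46],[[0,0.5,0],[0,0,0],-0.46],[[0,0.5,0],[0,0,0],-0.46],[[0,0,0],[0,0,0],-0.46],[[0,0,0],[0,0,0],-0.46],[[0,0,0],[0,0,0],0.6],[[0,0,0],[0,0,0],0.6],[[0,0,0],[0,0,0],0.6],[[0,0,0],[0,0,0],0.6]]}}

```text
time: 5.9
tool_pos: [0.6516, -0.2567, 0.0231]
tool_rot: [-0.706, 0.707, -0.027, 0.029]
contact_force: [1.6, 0.8, 5.3]
gripper_width: 0.404
```

```bash
python3 - <<'E'
from h import *
to([.6503,-.2559,.019],-.08)
# plan: tilt about tongue tip, TCP relative to tip (case frame): x 68, z 13
s=manip.state();p=s["tool_pos"]
for a in(4,8,12):
    r=np.deg2rad(a); print(a,"dx",68*np.cos(r)-13*np.sin(r)-68,"dz",68*np.sin(r)+13*np.cos(r)-13)
E
```

```text
t 5.9 pos [ 0.6516 -0.2567  0.0231] shift [-0.05  0.16  0.03] turn [ 0.01 -0.    0.03] F [1.6 0.8 5.3] w 34.4
4 dx -1.0724787410055825 dz 4.711772867978233
8 dx -2.4710216380540686 dz 9.337255758924865
12 dx -4.188815130732081 dz 13.853913785147107
```

Call:
{"name": "drive_tool", "arguments": {"motion": [[[0,-0.12,0],[0,0,0],0.6],[[0,-0.1,0.02],[-0.4,0,0],0.6],[[0,-0.1,0.02],[-0.4,0,0],0.6],[[0,-0.1,0.01],[-0.4,0,0],0.6],[[0,-0.1,0.01],[-0.4,0,0],0.6],[[0,-0.09,-0.02],[-0.4,0,0],0.6],[[0,-0.09,-0.02],[-0.4,0,0],0.6],[[0,0,0],[0,0,0],0.6],[[0,0,0],[0,0,0],0.6]]}}

```text
time: 6.8
tool_pos: [0.6497, -0.2538, 0.0376]
tool_rot: [-0.629, 0.776, -0.032, 0.024]
contact_force: [0.0, -0.3, -3.2]
gripper_width: 0.41
```

```bash
python3 - <<'E'
from h import *
to([.6503,-.2559,.019],-.08,.2094)
f=grab("side"); cv2.imwrite("pics/s2.png",cv2.resize(f["img"][200:380,270:510],None,fx=3,fy=3))
E
```

```text
t 6.8 pos [ 0.6497 -0.2538  0.0376] shift [0.03 0.75 0.08] turn [-0.02  0.   -0.02] F [ 0.  -0.3 -3.2] w 34.8
```

View pics/s2.png

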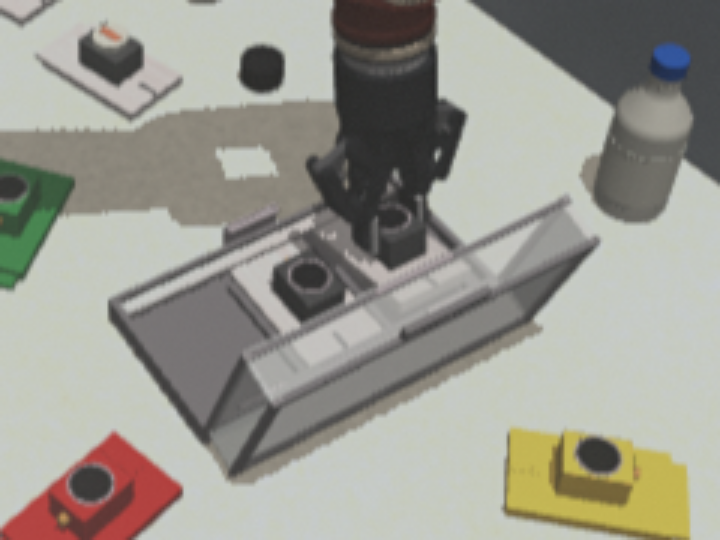

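Empty A is held, back end up, with only its weight on the wrist. I'll draw the tongue out and lift.

Call:
{"name": "drive_tool", "arguments": {"motion": [[[0,0.05,-0.25],[0,0,0],0.6],[[0,0.05,-0.25],[0,0,0],0.6],[[0,0,-0.1],[0,0,0],0.6],[[0,0,0],[0,0,0],0.6],[[0,-0.4,-0.08],[0,0,0],0.6],[[0,-0.4,-0.08],[0,0,0],0.6],[[0,-1,-0.2],[0,0,0],0.6],[[0,-1,-0.2],[0.8,0,0],0.6],[[0,-1,0],[0.8,0,0],0.6],[[0,-1,0],[0.8,0,0],0.6],[[0,-1,0],[0,0,0],0.6],[[0,0,0],[0,0,0],0.6]]}}

```text
time: 8.05
tool_pos: [0.6525, -0.2652, 0.1927]
tool_rot: [-0.705, 0.708, -0.025, 0.032]
contact_force: [-0.1, 0.8, -1.2]
gripper_width: 0.411
```

```bash
python3 - <<'E'
from h import *
f=grab("side"); g=grab("scene"); P=np.vstack([cloud(f).reshape(-1,3),cloud(g).reshape(-1,3)]); I=np.vstack([f["img"].reshape(-1,3),g["img"].reshape(-1,3)])
# mat: dark points at z~3mm
k=(P[:,0]>.3)&(P[:,0]<.7)&(P[:,1]>.25)&(P[:,1]<.55)&(abs(P[:,2]-.001)<.012)&(I.max(1)<75)
for nm,sl in(("side",slice(0,307200)),("scene",slice(307200,None))):
    q=P[sl][k[sl]]; c,e=cv2.threshold(I[:1].astype(np.uint8),0,1,0)
    h=np.zeros((400,400),np.uint8); h[((q[:,0]-.3)*1000).astype(int),((q[:,1]-.2)*1000).astype(int)]=1
    h=cv2.morphologyEx(h,cv2.MORPH_CLOSE,np.ones((7,7))); h=cv2.morphologyEx(h,cv2.MORPH_OPEN,np.ones((15,15)))
    v=np.argwhere(h>0).astype(np.float32); r=cv2.minAreaRect(v); print(nm,np.array(r[0])/1000+[.3,.2],r[1],r[2],q[:,2].mean())
to([.558,.38,.15],-.08)
E
```

```text
side [0.5092782  0.38439998] (132.27618408203125, 197.77549743652344) 85.32258605957031 5.983748571791093e-05
scene [0.51372391 0.39126898] (150.51763916015625, 206.58546447753906) 84.92039489746094 0.0009606985969895163
t 8.15 pos [ 0.6503 -0.2635  0.1867] shift [-5.73  1.43 25.36] turn [0.01 0.   0.02] F [-0.4 -0.6 -2.2] w 34.5
```

Call:
{"name": "drive_tool", "arguments": {"motion": [[[0,0,1],[0,0,0],0.6],[[-0.3,0,1],[0,0,0],0.6],[[-0.3,0,1],[0,0,0],0.6],[[-0.3,0,1],[0,0,0],0.6],[[-0.3,0,1],[0,0,0],0.6],[[-0.3,0,1],[0,0,0],0.6],[[-0.3,0,1],[0,0,0],0.6],[[-0.3,0,1],[0,0,0],0.6],[[-0.3,0,1],[0,0,0],0.6],[[-0.3,0,1],[0,0,0],0.6],[[-0.3,0,1],[0,0,0],0.6],[[-0.3,0,1],[0,0,0],0.6]]}}

```text
time: 9.35
tool_pos: [0.5899, 0.0437, 0.1829]
tool_rot: [-0.706, 0.707, -0.029, 0.027]
contact_force: [1.1, 1.8, -2.8]
gripper_width: 0.408
```

Call:
{"name": "drive_tool", "arguments": {"motion": [[[-0.3,0,1],[0,0,0],0.6],[[-0.3,0,1],[0,0,0],0.6],[[-0.3,0,1],[0,0,0],0.6],[[-0.3,0,1],[0,0,0],0.6],[[-0.3,0,1],[0,0,0],0.6],[[-0.3,0,1],[0,0,0],0.6],[[-0.3,0,1],[0,0,0],0.6],[[-0.3,0,1],[0,0,0],0.6],[[0,0,1],[0,0,0],0.6],[[0,0,1],[0,0,0],0.6],[[0,0,1],[0,0,0],0.6],[[0,0,0],[0,0,0],0.6]]}}

```text
time: 10.55
tool_pos: [0.5521, 0.3235, 0.1829]
tool_rot: [-0.706, 0.707, -0.028, 0.026]
contact_force: [0.2, -0.8, -2.8]
gripper_width: 0.402
```

```bash
python3 - <<'E'
from h import *
to([.558,.381,.03],-.085)
f=grab("wrist"); np.savez("w3.npz",**f); cv2.imwrite("pics/w3.png",f["img"])
to([.558,.381,.03],-.085)
E
```

```text
t 10.55 pos [0.5521 0.3235 0.1829] shift [0.08 6.11 2.32] turn [ 0.01  0.1  -0.04] F [ 0.2 -0.8 -2.8] w 34.2
t 10.6 pos [0.5523 0.322  0.183 ] shift [0.06 6.12 2.38] turn [ 0.02  0.09 -0.04] F [-0.2 -0.7 -2.6] w 34.6
```

View pics/w3.png

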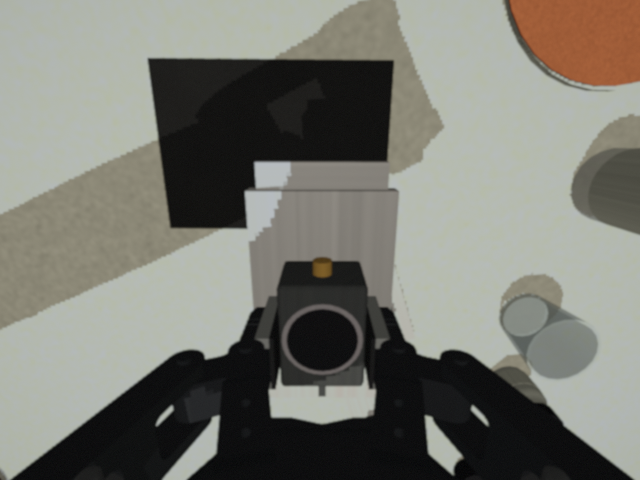

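Wrist view: empty A held square; mat corners near (149,58), (393,61), (170,228).

```bash
cat >> h.py <<'E'
def ray(f,u,v,z):
    K=f["camera_matrix"]; d=f["W"][:3,:3]@np.array([(u-K[0,2])/K[0,0],(v-K[1,2])/K[1,1],1]); o=f["W"][:3,3]; return (o+d*(z-o[2])/d[2]).round(4)
E
python3 - <<'E'
from h import *
f=dict(np.load("w3.npz"))
a,b,c=[ray(f,*p,.003) for p in((149,58),(393,61),(170,228))]
print(a,b,c,np.linalg.norm(b-a),np.linalg.norm(c-a),(b+c)/2, np.arctan2(*(b-a)[[1,0]]))
E
```

```text
[0.4156 0.4755 0.003 ] [0.6218 0.4574 0.003 ] [0.4013 0.3269 0.003 ] 0.20699287427348798 0.14928646958113784 [0.51155 0.39215 0.003  ] -0.08755444295617387
```

Call:
{"name": "drive_tool", "arguments": {"motion": [[[0.05,0,0.9],[0,0.09,0],0.6],[[0,0,0.9],[0,0,0],0.6],[[0,1,0.6],[0,0,0],0.6],[[0,1,0],[0,0,0],0.6],[[0,1,0],[0,0,0],0.6],[[0,1,0],[0,0,0],0.6],[[0,1,0],[0,0,0],0.6],[[0,0.6,0],[0,0,0],0.6],[[0,0.4,0],[0,0,0],0.6],[[0,0.2,0],[0,0,0],0.6],[[0,0.1,0],[0,0,0],0.6],[[0,0,0],[0,0,0],0.6]]}}

```text
time: 11.8
tool_pos: [0.5608, 0.381, 0.0289]
tool_rot: [0.707, -0.706, 0.031, -0.032]
contact_force: [-0.5, 0.2, -2.8]
gripper_width: 0.408
```

Call:
{"name": "drive_tool", "arguments": {"motion": [[[0,0.14,0],[0,0,0],0.6],[[0,0.1,0],[0,0,0],0.6],[[0,0.08,0],[0,0,0],0.6],[[0,0,0],[0,0,0],0.6],[[0,0,0],[0,0,0],0.6]]}}

```text
time: 12.3
tool_pos: [0.5603, 0.3808, 0.0201]
tool_rot: [0.706, -0.706, 0.031, -0.031]
contact_force: [0.7, 0.9, -1.7]
gripper_width: 0.407
```

Call:
{"name": "drive_tool", "arguments": {"motion": [[[0,0.05,0],[0,0,0],0.6],[[0,0,0],[0,0,0],-0.4],[[0,0,0],[0,0,0],-0.4],[[0,0,0],[0,0,0],-0.4],[[0,0,0],[0,0,0],-0.4],[[0,-0.5,0],[0,0,0],-0.4],[[0,-1,0],[0,0,0],-0.4],[[0,-1,0],[0,0,0],-0.4],[[0,-1,0],[0,0,0],-0.4],[[0,-1,0],[0,0,0],-0.4],[[0,-1,0],[0,0,0],-0.4],[[0,-1,0],[0,0,0],-0.4]]}}

```text
time: 13.5
tool_pos: [0.5603, 0.3808, 0.1836]
tool_rot: [0.707, -0.706, 0.031, -0.031]
contact_force: [0.3, 0.3, -0.0]
gripper_width: 0.699
```

Call:
{"name": "drive_tool", "arguments": {"motion": [[[0,0,-1],[0,-0.1,0],-0.46],[[0.12,0,-1],[0,0,0],-0.46],[[0.12,0,-1],[0,0,0],-0.46],[[0.12,0,-1],[0,0,0],-0.46],[[0.12,0,-1],[0,0,0],-0.46],[[0.12,0,-1],[0,0,0],-0.46],[[0.12,0,-1],[0,0,0],-0.46],[[0.12,0,-1],[0,0,0],-0.46],[[0.12,0,-1],[0,0,0],-0.46],[[0.12,0,-1],[0,0,0],-0.46],[[0.12,0,-1],[0,0,0],-0.46],[[0.12,0,-1],[0,0,0],-0.46]]}}

```text
time: 14.7
tool_pos: [0.5693, 0.0781, 0.1825]
tool_rot: [0.707, -0.707, 0.028, -0.029]
contact_force: [0.5, -0.7, -0.5]
gripper_width: 0.728
```

Call:
{"name": "drive_tool", "arguments": {"motion": [[[0.12,0,-1],[0,0,0],-0.46],[[0.12,0,-1],[0,0,0],-0.46],[[0.12,0,-1],[0,0,0],-0.46],[[0.12,0,-1],[0,0,0],-0.46],[[0.12,0,-1],[0,0,0],-0.46],[[0.12,0,-1],[0,0,0],-0.46],[[0.12,0,-1],[0,0,0],-0.46],[[0.12,0,-1],[0,0,0],-0.46],[[0.12,0,-1],[0,0,0],-0.46],[[0.12,0,-1],[0,0,0],-0.46],[[0.12,0,-0.5],[0,0,0],-0.46],[[0,0,0],[0,0,0],-0.46]]}}

```text
time: 15.9
tool_pos: [0.5814, -0.1864, 0.182]
tool_rot: [-0.706, 0.707, -0.028, 0.029]
contact_force: [-0.4, 0.1, -0.6]
gripper_width: 0.729
```

```bash
python3 - <<'E'
from h import *
f=grab("wrist"); Q=cloud(f).reshape(-1,3)
q=rect(Q,.04,.056,(.54,.61,-.29,-.2)); print(len(q), cv2.minAreaRect((q[:,:2]*1000).astype(np.float32)) if len(q) else '')
to([.570,-.2496,.023],-.08)
g=grab("side"); Q=cloud(g).reshape(-1,3)
q=rect(Q,.035,.056,(.50,.62,.33,.42)); print(len(q),np.median(q[:,2]),cv2.minAreaRect((q[:,:2]*1000).astype(np.float32)))
E
```

```text
1938 ((570.0874633789062, -248.86734008789062), (48.32036590576172, 35.91658020019531), 84.95527648925781)
t 15.95 pos [ 0.5813 -0.1853  0.1818] shift [-0.25  6.35 -2.6 ] turn [-0. -0.  0.] F [ 0.9 -0.1  0.1] w 62.0
131 0.040096265507987505 ((558.6527099609375, 376.9901123046875), (54.56021499633789, 35.993194580078125), 82.38682556152344)
```

Call:
{"name": "drive_tool", "arguments": {"motion": [[[-0.25,0,-0.9],[0,0,0],-0.46],[[0,0,-0.9],[0,0,0],-0.46],[[0,0.8,-0.78],[0,0,0],-0.46],[[0,1,0],[0,0,0],-0.46],[[0,1,0],[0,0,0],-0.46],[[0,1,0],[0,0,0],-0.46],[[0,1,0],[0,0,0],-0.46],[[0,0.6,0],[0,0,0],-0.46],[[0,0.5,0],[0,0,0],-0.46],[[0,0.4,0],[0,0,0],-0.46],[[0,0,0],[0,0,0],-0.46],[[0,0,0],[0,0,0],-0.46]]}}

```text
time: 17.2
tool_pos: [0.5704, -0.2492, 0.0245]
tool_rot: [-0.706, 0.707, -0.028, 0.028]
contact_force: [0.1, 0.4, 0.4]
gripper_width: 0.732
```

Call:
{"name": "drive_tool", "arguments": {"motion": [[[0,0,0],[0,0,0],0.6],[[0,0,0],[0,0,0],0.6],[[0,0,0],[0,0,0],0.6],[[0,0,0],[0,0,0],0.6]]}}

```text
time: 17.6
tool_pos: [0.5709, -0.2496, 0.0253]
tool_rot: [-0.706, 0.707, -0.027, 0.029]
contact_force: [-0.3, 0.1, 5.5]
gripper_width: 0.406
```

Call:
{"name": "drive_tool", "arguments": {"motion": [[[0,-0.06,0],[0,0,0],0.6],[[0,-0.1,0.02],[-0.4,0,0],0.6],[[0,-0.1,0.02],[-0.4,0,0],0.6],[[0,-0.1,0.01],[-0.4,0,0],0.6],[[0,-0.1,0.01],[-0.4,0,0],0.6],[[0,-0.1,-0.02],[-0.4,0,0],0.6],[[0,-0.1,-0.02],[-0.4,0,0],0.6],[[0,0,0],[0,0,0],0.6],[[0,0,0],[0,0,0],0.6]]}}

```text
time: 18.5
tool_pos: [0.5692, -0.2466, 0.0392]
tool_rot: [-0.629, 0.776, -0.031, 0.024]
contact_force: [0.3, -0.1, -2.0]
gripper_width: 0.407
```

Call:
{"name": "drive_tool", "arguments": {"motion": [[[0,0.05,-0.25],[0,0,0],0.6],[[0,0.05,-0.25],[0,0,0],0.6],[[0,0,-0.1],[0,0,0],0.6],[[0,0,0],[0,0,0],0.6],[[0,-0.4,-0.08],[0,0,0],0.6],[[0,-0.4,-0.08],[0,0,0],0.6],[[0,-1,-0.2],[0,0,0],0.6],[[0,-1,-0.2],[0.8,0,0],0.6],[[0,-1,0],[0.8,0,0],0.6],[[0,-1,0],[0.8,0,0],0.6],[[0,-1,0],[0,0,0],0.6],[[0,0,0],[0,0,0],0.6]]}}

```text
time: 19.7
tool_pos: [0.5719, -0.2581, 0.1936]
tool_rot: [-0.705, 0.708, -0.025, 0.031]
contact_force: [0.5, 0.0, -1.7]
gripper_width: 0.407
```

Call:
{"name": "drive_tool", "arguments": {"motion": [[[0,0,1],[0,0,0],0.6],[[0,0,1],[0,0,0],0.6],[[-0.3,0,1],[0,0,0],0.6],[[-0.3,0,1],[0,0,0],0.6],[[-0.3,0,1],[0,0,0],0.6],[[-0.3,0,1],[0,0,0],0.6],[[-0.3,0,1],[0,0,0],0.6],[[-0.3,0,1],[0,0,0],0.6],[[-0.3,0,1],[0,0,0],0.6],[[-0.3,0,1],[0,0,0],0.6],[[-0.3,0,1],[0,0,0],0.6],[[-0.3,0,1],[0,0,0],0.6]]}}

```text
time: 20.9
tool_pos: [0.5172, 0.0501, 0.186]
tool_rot: [-0.706, 0.707, -0.028, 0.027]
contact_force: [0.6, -0.2, -2.3]
gripper_width: 0.408
```

Call:
{"name": "drive_tool", "arguments": {"motion": [[[-0.3,0,1],[0,0,0],0.6],[[-0.3,0,1],[0,0,0],0.6],[[-0.3,0,1],[0,0,0],0.6],[[-0.3,0,1],[0,0,0],0.6],[[-0.3,0,1],[0,0,0],0.6],[[-0.3,0,1],[0,0,0],0.6],[[-0.3,0,1],[0,0,0],0.6],[[-0.3,0,1],[0,0,0],0.6],[[-0.3,0,1],[0,0,0],0.6],[[-0.3,0,1],[0,0,0],0.6],[[-0.3,0,1],[0,0,0],0.6],[[0,0,0],[0,0,0],0.6]]}}

```text
time: 22.1
tool_pos: [0.4563, 0.3317, 0.186]
tool_rot: [0.707, -0.707, 0.027, -0.026]
contact_force: [-0.7, -0.2, -2.3]
gripper_width: 0.407
```

```bash
python3 -c "
from h import *
to([.467,.39,.03],-.0875)"
```

```text
t 22.1 pos [0.4563 0.3317 0.186 ] shift [0.26 6.24 2.36] turn [-0.    0.14 -0.01] F [-0.7 -0.2 -2.3] w 34.6
```

Call:
{"name": "drive_tool", "arguments": {"motion": [[[0.26,0,0.8],[0,0.14,0],0.6],[[0,0,0.8],[0,0,0],0.6],[[0,1,0.7],[0,0,0],0.6],[[0,1,0],[0,0,0],0.6],[[0,1,0],[0,0,0],0.6],[[0,1,0],[0,0,0],0.6],[[0,1,0],[0,0,0],0.6],[[0,0.6,0],[0,0,0],0.6],[[0,0.5,0],[0,0,0],0.6],[[0,0.2,0],[0,0,0],0.6],[[0,0.1,0],[0,0,0],0.6],[[0,0.1,0],[0,0,0],0.6]]}}

```text
time: 23.3
tool_pos: [0.4702, 0.3867, 0.0256]
tool_rot: [0.707, -0.706, 0.032, -0.033]
contact_force: [0.3, -0.3, -1.7]
gripper_width: 0.408
```

Call:
{"name": "drive_tool", "arguments": {"motion": [[[0,0,0],[0,0,0],0.6],[[0,0,0],[0,0,0],0.6]]}}

```text
time: 23.5
tool_pos: [0.4699, 0.3866, 0.0254]
tool_rot: [0.707, -0.706, 0.032, -0.033]
contact_force: [0.1, 1.1, -2.3]
gripper_width: 0.402
```

Call:
{"name": "drive_tool", "arguments": {"motion": [[[0,0.1,0],[0,0,0],0.6],[[0,0.05,0],[0,0,0],0.6],[[0,0,0],[0,0,0],0.6],[[0,0,0],[0,0,0],-0.4],[[0,0,0],[0,0,0],-0.4],[[0,0,0],[0,0,0],-0.4],[[0,0,0],[0,0,0],-0.4],[[0,-0.5,0],[0,0,0],-0.4],[[0,-1,0],[0,0,0],-0.4],[[0,-1,0],[0,0,0],-0.4],[[0,-1,0],[0,0,0],-0.4],[[0,-1,0],[0,0,0],-0.4]]}}

```text
time: 24.7
tool_pos: [0.4695, 0.3863, 0.1354]
tool_rot: [0.707, -0.706, 0.032, -0.033]
contact_force: [0.4, 0.3, 0.6]
gripper_width: 0.701
```

Call:
{"name": "drive_tool", "arguments": {"motion": [[[0.6,-1,-1],[0,-0.14,0],-0.46],[[0.6,-1,-1],[0,0,0],-0.46],[[0.6,-1,-1],[0,0,0],-0.46],[[0.6,-1,-1],[0,0,0],-0.46],[[0.6,-1,-1],[0,0,0],-0.46],[[0.6,-0.8,-1],[0,0,0],-0.46],[[0.6,0,-1],[0,0,0],-0.46],[[0.6,0,-1],[0,0,0],-0.46],[[0.6,0,-1],[0,0,0],-0.46],[[0,0,0],[0,0,0],-0.46],[[0,0,0],[0,0,0],-0.46]]}}

```text
time: 25.8
tool_pos: [0.5858, 0.1507, 0.279]
tool_rot: [0.707, -0.706, 0.028, -0.029]
contact_force: [-0.6, 0.0, -0.7]
gripper_width: 0.735
```

```bash
python3 - <<'E'
from h import *
to([.6,.15,.27],-.08)
f=grab("wrist"); np.savez("w4.npz",**f); cv2.imwrite("pics/w4.png",f["img"]); 
Q=cloud(f).reshape(-1,3)
t=Q[abs(Q[:,2])<.006]; print("table",np.median(t[:,2]))
h=np.zeros((400,500),np.uint8); q=rect(Q,.034,.053,(.45,.8,-.1,.35)); h[((q[:,0]-.45)*1000).astype(int),((q[:,1]+.1)*1000).astype(int)]=1
h=cv2.morphologyEx(h,cv2.MORPH_CLOSE,np.ones((5,5)))
n,l,s,c=cv2.connectedComponentsWithStats(h)
for i in range(1,n):
    if s[i,4]>600: r=cv2.minAreaRect(np.argwhere(l==i).astype(np.float32)); print(s[i,4],np.array(r[0])/1000+[.45,-.1],r[1:])
g=grab("scene"); cv2.imwrite("pics/sc4.png",g["img"])
E
```

```text
t 25.8 pos [0.5858 0.1507 0.279 ] shift [0.57 0.36 0.02] turn [-0.01 -0.01  0.  ] F [-0.6  0.  -0.7] w 62.4
table 0.00048452175815155707
1722 [0.59338234 0.23447061] ((36.38034439086914, 48.749656677246094), 14.03624439239502)
1722 [0.60451764 0.06867056] ((36.444313049316406, 48.15855407714844), 12.52880859375)
```

View pics/w4.png

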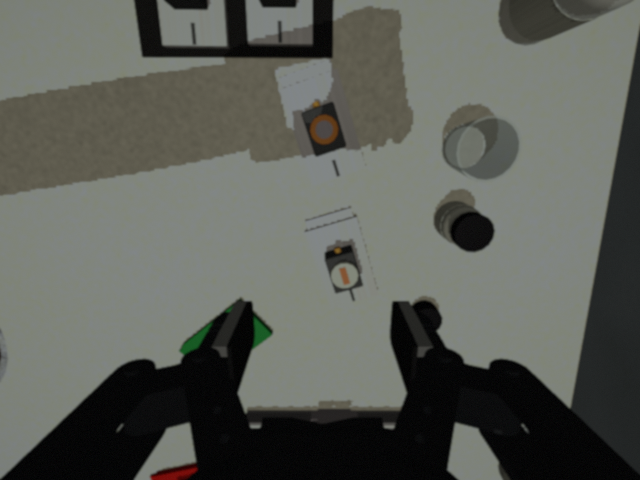

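The only specimen carriers are amber B at (323,128) and white C at (344,270); carrier A is absent. Both empties lie on the mat. Taking C first.

Call:
{"name": "drive_tool", "arguments": {"motion": [[[0,0,0],[0,-0.86,0],-0.46],[[0,0,0],[0,-0.86,0],-0.46],[[0,0,0],[0,-0.86,0],-0.46],[[0,0,0],[0,-0.85,0],-0.46],[[0,0.5,-0.84],[0,0,0],-0.46],[[0,0.5,-0.84],[0,0,0],-0.46],[[0,1,-0.84],[0,0,0],-0.46],[[0.02,1,-0.84],[0,0,0],-0.46],[[0,1,0],[0,0,0],-0.46],[[0,1,0],[0,0,0],-0.46],[[0,1,0],[0,0,0],-0.46],[[0,1,0],[0,0,0],-0.46]]}}

```text
time: 27.1
tool_pos: [0.6044, 0.0704, 0.1027]
tool_rot: [0.703, -0.703, -0.078, 0.078]
contact_force: [0.9, 0.3, -0.0]
gripper_width: 0.733
```

Call:
{"name": "drive_tool", "arguments": {"motion": [[[0,1,0],[0,0,0],-0.46],[[0,0,0],[0,0,0],-0.46],[[0,0,0],[0,0,0],-0.46]]}}

```text
time: 27.4
tool_pos: [0.6043, 0.07, 0.0785]
tool_rot: [0.703, -0.703, -0.078, 0.078]
contact_force: [0.3, 0.2, 1.0]
gripper_width: 0.732
```

```bash
python3 - <<'E'
from h import *
to([.6045,.0687,.019],.219)
f=grab("scene"); Q=cloud(f).reshape(-1,3)
for b in((.55,.66,.03,.11),(.55,.66,.18,.29)):
    q=rect(Q,.034,.053,b); print(len(q),np.median(q[:,:2],0))
E
```

```text
t 27.4 pos [0.6043 0.07   0.0785] shift [-0.    2.38 -0.05] turn [-0.    0.02 -0.01] F [0.3 0.2 1. ] w 62.2
308 [0.61269601 0.06252286]
243 [0.60086411 0.22779676]
```

Call:
{"name": "drive_tool", "arguments": {"motion": [[[0,0.9,-0.05],[0,0,0],-0.46],[[0,0.8,0],[0,0,0],-0.46],[[0,0.4,0],[0,0,0],-0.46],[[0,0.28,0],[0,0,0],-0.46],[[0,0,0],[0,0,0],-0.46],[[0,0,0],[0,0,0],0.6],[[0,0,0],[0,0,0],0.6],[[0,0,0],[0,0,0],0.6],[[0,0,0],[0,0,0],0.6],[[0,0,0],[0,0,0],0.6]]}}

```text
time: 28.45
tool_pos: [0.6062, 0.068, 0.0204]
tool_rot: [-0.703, 0.703, 0.079, -0.077]
contact_force: [0.3, -0.4, 5.5]
gripper_width: 0.405
```

Call:
{"name": "drive_tool", "arguments": {"motion": [[[0,-0.3,0],[0,0,0],0.6],[[0,-0.7,0],[0,0,0],0.6],[[0,-1,0],[0,0,0],0.6],[[0,-1,0],[0,0,0],0.6],[[0,-1,0],[0,0,0],0.6],[[0,-1,0],[0,0,0],0.6],[[0,-1,0],[0,0.86,0],0.6],[[0,0,0],[0,0.86,0],0.6],[[0,0,0],[0,0.86,0],0.6],[[0,0,0],[0,0.85,0],0.6],[[0,0,0],[0,0,0],0.6]]}}

```text
time: 29.55
tool_pos: [0.6044, 0.068, 0.1692]
tool_rot: [-0.707, 0.707, -0.028, 0.028]
contact_force: [-0.2, 0.6, -3.1]
gripper_width: 0.407
```

Call:
{"name": "drive_tool", "arguments": {"motion": [[[0.3,0,-1],[0,0,0],0.6],[[0.3,0,-1],[0,0,0],0.6],[[0.3,0,-1],[0,0,0],0.6],[[0.3,0,-1],[0,0,0],0.6],[[0.3,0,-1],[0,0,0],0.6],[[0.3,0,-1],[0,0,0],0.6],[[0.3,0,-1],[0,0,0],0.6],[[0.3,0,-1],[0,0,0],0.6],[[0.3,0,-1],[0,0,0],0.6],[[0.1,0,-1],[0,0,0],0.6],[[0,0,-1],[0,0,0],0.6],[[0,0,0],[0,0,0],0.6]]}}

```text
time: 30.75
tool_pos: [0.6521, -0.2147, 0.1688]
tool_rot: [-0.706, 0.707, -0.029, 0.028]
contact_force: [-0.1, 0.5, -3.1]
gripper_width: 0.407
```

```bash
python3 - <<'E'
from h import *
print(case(15.3e-3,.08,.1)); to(case(.0153,.08,.10),-.08)
f=grab("wrist"); np.savez("w5.npz",**f); cv2.imwrite("pics/w5.png",f["img"])
E
```

```text
[ 0.64972144 -0.26514424  0.1       ]
t 30.75 pos [ 0.6521 -0.2147  0.1688] shift [ 0.07  2.76 -2.01] turn [ 0.01 -0.01 -0.01] F [-0.1  0.5 -3.1] w 34.6
```

View pics/w5.png

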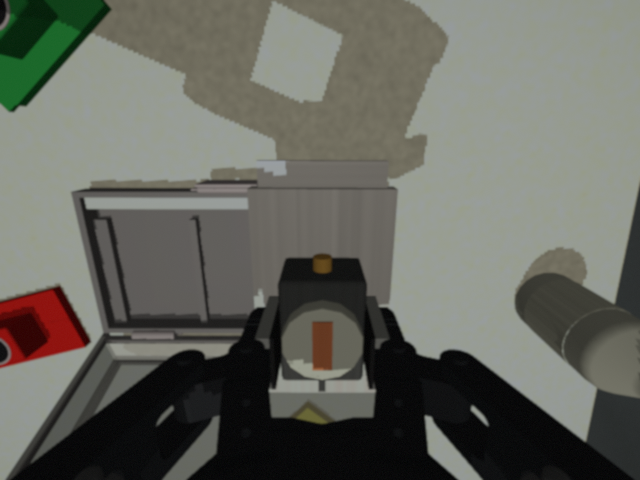

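```bash
python3 - <<'E'
from h import *
f=dict(np.load("w5.npz")); T=pose(); P=cloud(f)
for u in(280,323,370):
    col=P[150:200:3,u]; L=(col-T[:3,3])@T[:3,:3]; print(u,[(v,tuple((l*1000).round(1))) for v,l in zip(range(150,200,3),L) if abs(l[1])<.04])
E
```

```text
280 [(162, (np.float64(-19.5), np.float64(14.6), np.float64(66.2))), (165, (np.float64(-19.6), np.float64(15.1), np.float64(64.9))), (168, (np.float64(-19.6), np.float64(14.8), np.float64(63.5))), (171, (np.float64(-19.7), np.float64(15.4), np.float64(62.2))), (174, (np.float64(-19.8), np.float64(15.3), np.float64(60.8))), (177, (np.float64(-19.9), np.float64(16.1), np.float64(59.4))), (180, (np.float64(-19.8), np.float64(14.5), np.float64(58.2))), (183, (np.float64(-19.9), np.float64(15.0), np.float64(56.8))), (186, (np.float64(-20.0), np.float64(15.6), np.float64(55.3))), (189, (np.float64(-19.3), np.float64(9.6), np.float64(54.8))), (192, (np.float64(-19.5), np.float64(10.4), np.float64(53.3))), (195, (np.float64(-19.4), np.float64(9.3), np.float64(52.2))), (198, (np.float64(-19.6), np.float64(10.5), np.float64(50.6)))]
323 [(162, (np.float64(-0.0), np.float64(14.6), np.float64(66.2))), (165, (np.float64(-0.0), np.float64(16.5), np.float64(64.7))), (168, (np.float64(-0.0), np.float64(14.6), np.float64(63.6))), (171, (np.float64(-0.0), np.float64(15.7), np.float64(62.1))), (174, (n
[... 678 characters left out ...]
64.8))), (168, (np.float64(21.2), np.float64(13.9), np.float64(63.6))), (171, (np.float64(21.5), np.float64(15.5), np.float64(62.1))), (174, (np.float64(21.6), np.float64(15.6), np.float64(60.8))), (177, (np.float64(21.5), np.float64(14.5), np.float64(59.5))), (180, (np.float64(21.6), np.float64(14.8), np.float64(58.1))), (183, (np.float64(21.8), np.float64(15.6), np.float64(56.7))), (186, (np.float64(21.5), np.float64(13.6), np.float64(55.6))), (189, (np.float64(21.2), np.float64(10.6), np.float64(54.7))), (192, (np.float64(21.1), np.float64(9.8), np.float64(53.4))), (195, (np.float64(21.3), np.float64(10.7), np.float64(51.9))), (198, (np.float64(21.3), np.float64(10.2), np.float64(50.6)))]
```

Call:
{"name": "drive_tool", "arguments": {"motion": [[[0.07,0.5,-1],[0,0,0],0.6],[[0,0.8,-0.93],[-0.6,0,0],0.6],[[0,0.8,0],[-0.6,0,0],0.6],[[0,0.66,0],[-0.6,0,0],0.6],[[0,0,0],[-0.6,0,0],0.6],[[0,0,0],[0,0,0],0.6],[[0,0.8,0.17],[0,0,0],0.6],[[0,0.5,0.1],[0,0,0],0.6],[[0,0,0],[0,0,0],0.6],[[0,0,0],[0,0,0],0.6]]}}

```text
time: 31.8
tool_pos: [0.6504, -0.2628, 0.0666]
tool_rot: [-0.629, 0.776, -0.031, 0.025]
contact_force: [0.1, 0.4, -2.6]
gripper_width: 0.407
```

```bash
python3 - <<'E'
from h import *
to(case(.0133,.08,.042),-.08,.2094)
E
```

```text
t 31.8 pos [ 0.6504 -0.2628  0.0666] shift [-0.02  0.97  0.19] turn [-0.01  0.01 -0.01] F [ 0.1  0.4 -2.6] w 34.6
```

Now I'll lower until the tongue tip is near the floor.

Call:
{"name": "drive_tool", "arguments": {"motion": [[[-0.02,0.5,0.1],[0,0,0],0.6],[[0,0.3,0.06],[0,0,0],0.6],[[0,0.1,0.02],[0,0,0],0.6],[[0,0.06,0.01],[0,0,0],0.6],[[0,0,0],[0,0,0],0.6],[[0,0,0],[0,0,0],0.6]]}}

```text
time: 32.4
tool_pos: [0.6503, -0.2633, 0.0427]
tool_rot: [-0.629, 0.777, -0.031, 0.025]
contact_force: [-0.2, -0.5, -2.4]
gripper_width: 0.406
```

```bash
python3 - <<'E'
from h import *
to(case(.0008,.08,.041),-.08,.2094)
f=grab("wrist"); np.savez("w6.npz",**f); cv2.imwrite("pics/w6.png",cv2.resize(f["img"][120:320,200:470],None,fx=2.8,fy=2.8))
E
```

```text
t 32.4 pos [ 0.6503 -0.2633  0.0427] shift [-0.02 -0.04  0.51] turn [0.   0.01 0.01] F [-0.2 -0.5 -2.4] w 34.5
```

View pics/w6.png

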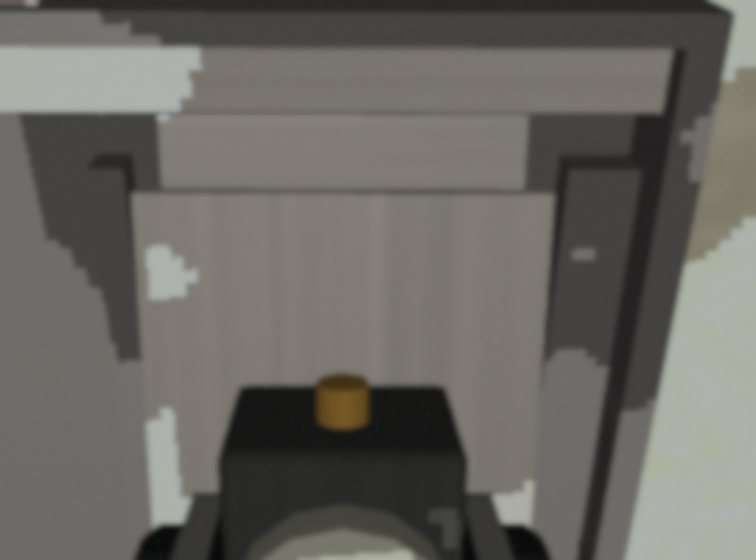

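Tongue is square to the bay, just before the lip. I'll lower 2 mm, then slide under.

Call:
{"name": "drive_tool", "arguments": {"motion": [[[-0.02,0.08,0.02],[0,0,0],0.6],[[0,0,0],[0,0,0],0.6],[[0,-0.03,0.15],[0,0,0],0.6],[[0,-0.03,0.15],[0,0,0],0.6],[[0,0,0],[0,0,0],0.6]]}}

```text
time: 32.95
tool_pos: [0.6503, -0.2547, 0.0402]
tool_rot: [-0.629, 0.776, -0.031, 0.025]
contact_force: [0.3, -0.4, -3.1]
gripper_width: 0.402
```

Call:
{"name": "drive_tool", "arguments": {"motion": [[[0,-0.03,0.13],[0,0,0],0.6],[[0,0,0.06],[0,0,0],0.6],[[0,0,0],[0,0,0],0.6],[[0,0,0],[0,0,0],0.6]]}}

```text
time: 33.35
tool_pos: [0.6506, -0.2506, 0.04]
tool_rot: [-0.629, 0.777, -0.031, 0.025]
contact_force: [-0.8, -0.7, -2.3]
gripper_width: 0.403
```

```bash
python3 - <<'E'
from h import *
to(case(.0008,.08,.040),-.08,.2094)
E
```

```text
t 33.35 pos [ 0.6506 -0.2506  0.04  ] shift [ 0.01  0.   -0.  ] turn [-0.    0.01  0.  ] F [-0.8 -0.7 -2.3] w 34.3
```

Call:
{"name": "drive_tool", "arguments": {"motion": [[[0,0.092,0],[0.4,0,0],0.6],[[0,0.092,0],[0.4,0,0],0.6],[[0,0.093,0],[0.4,0,0],0.6],[[0,0.093,0],[0.4,0,0],0.6],[[0,0,0],[0,0,0],0.6]]}}

```text
time: 33.85
tool_pos: [0.6504, -0.2537, 0.031]
tool_rot: [-0.681, 0.731, -0.029, 0.028]
contact_force: [-1.9, -2.2, 0.9]
gripper_width: 0.405
```

Call:
{"name": "drive_tool", "arguments": {"motion": [[[0,0.095,-0.01],[0.4,0,0],0.6],[[0,0.095,-0.01],[0.4,0,0],0.6],[[0,0,0],[0,0,0],0.6],[[0,0,0],[0,0,0],0.6]]}}

```text
time: 34.25
tool_pos: [0.6506, -0.2548, 0.0269]
tool_rot: [-0.705, 0.708, -0.028, 0.028]
contact_force: [-1.7, -6.6, -1.6]
gripper_width: 0.408
```

```bash
python3 - <<'E'
from h import *
to(case(.005,.08,.0262),-.08,0)
E
```

```text
t 34.25 pos [ 0.6506 -0.2548  0.0269] shift [-0.    0.03 -0.  ] turn [0.05 0.01 0.01] F [-1.7 -6.6 -1.6] w 34.7
```

Call:
{"name": "drive_tool", "arguments": {"motion": [[[0,0.04,-0.04],[0.05,0,0],0.6],[[0,0,0],[0,0,0],0.6],[[0,0.02,0],[0,0,0],0.6],[[0,0,0],[0,0,0],0.6]]}}

```text
time: 34.65
tool_pos: [0.6506, -0.2549, 0.0265]
tool_rot: [0.707, -0.706, 0.028, -0.028]
contact_force: [-4.7, -4.4, 5.9]
gripper_width: 0.403
```

Call:
{"name": "drive_tool", "arguments": {"motion": [[[0,0,0],[0,0,0],-0.3],[[0,0,0],[0,0,0],-0.3],[[0,0,0],[0,0,0],-0.3],[[0,-0.5,0],[0,0,0],-0.4],[[0,-1,0],[0,0,0],-0.46],[[0,-1,0.5],[0,0,0],-0.46],[[0,-1,1],[0,0,0],-0.46],[[0,-1,1],[0,0,0],-0.46],[[0,-1,1],[0,0,0],-0.46],[[0,-1,0],[0,0,0],-0.46],[[0,-1,0],[0,0,0],-0.46],[[0,0,0],[0,0,0],-0.46]]}}

```text
time: 35.85
tool_pos: [0.6596, -0.1677, 0.2189]
tool_rot: [0.707, -0.706, 0.024, -0.031]
contact_force: [0.0, 0.5, 0.2]
gripper_width: 0.732
```

```bash
cat >> h.py <<'E'
def bay(f,yc):
    "block pose in case frame and board top heights for the bay at yc (mm)"
    Q=cloud(f).reshape(-1,3)-C; yaw=-.08; cx=np.array([np.sin(yaw),-np.cos(yaw),0]); cy=np.array([np.cos(yaw),np.sin(yaw),0])
    L=np.stack([Q@cx,Q@cy,Q[:,2]],1)*1000; L=L[np.isfinite(L[:,0])]
    b=L[(abs(L[:,1]-yc)<35)&(abs(L[:,0]-6)<40)&(L[:,2]>38)&(L[:,2]<50.5)]
    r=cv2.minAreaRect(b[:,:2].astype(np.float32)) if len(b)>20 else None
    g=lambda x,y:np.median(L[(abs(L[:,0]-x)<4)&(abs(L[:,1]-yc-y)<6)][:,2]).round(1)
    print("bay",yc,"block",r,"top",np.median(b[:,2]).round(1),"board front L/R",g(-40,-25),g(-40,25),"back L/R",g(48,-25),g(48,25),"tongue gap",g(-51,0))
E
python3 - <<'E'
from h import *
f=grab("wrist"); np.savez("w7.npz",**f); bay(f,80); bay(f,-80); print(pose()[:3,3])
cv2.imwrite("pics/w7.png",f["img"])
E
```

```text
bay 80 block ((1.3549022674560547, 79.44549560546875), (35.690059661865234, 54.666595458984375), 89.30799102783203) top 46.2 board front L/R 16.4 16.4 back L/R 16.5 16.6 tongue gap 17.8
bay -80 block None top nan board front L/R 6.3 6.3 back L/R 6.7 6.3 tongue gap 18.7
[ 0.65853338 -0.16756793  0.21598603]
  return _methods._mean(a, axis=axis, dtype=dtype,
  ret = ret.dtype.type(ret / rcount)
```

View pics/w7.png

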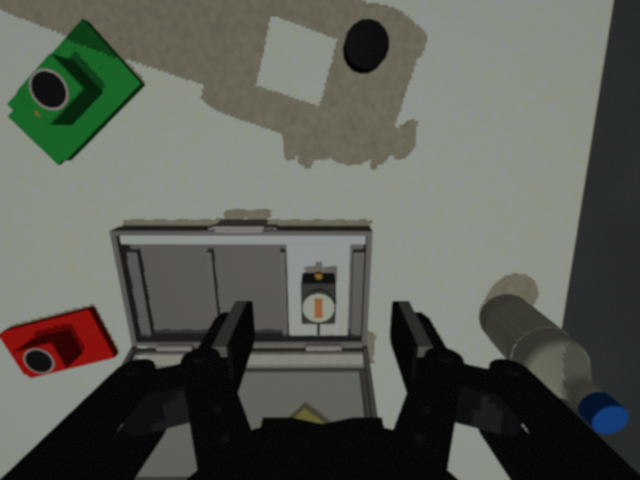

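C is home in bay 1: board top reads 16.4–16.6 mm at all corners and the tongue is hidden under the lip. Next is B.

Call:
{"name": "drive_tool", "arguments": {"motion": [[[-0.3,0,1],[0,0,0],-0.46],[[-0.3,0,1],[0,0,0],-0.46],[[-0.3,0,1],[0,0,0],-0.46],[[-0.3,0,1],[0,0,0],-0.46],[[-0.3,0,1],[0,0,0],-0.46],[[-0.3,0,1],[0,0,0],-0.46],[[-0.3,0,1],[0,0,0],-0.46],[[-0.3,0,1],[0,0,0],-0.46],[[-0.3,0,1],[0,0,0],-0.46],[[-0.3,0,1],[0,0,0],-0.46],[[-0.3,0,1],[0,0,0],-0.46],[[-0.3,0,1],[0,0,0],-0.46]]}}

```text
time: 37.1
tool_pos: [0.59, 0.1396, 0.2117]
tool_rot: [0.708, -0.705, 0.029, -0.027]
contact_force: [0.2, 0.1, 0.6]
gripper_width: 0.73
```

Call:
{"name": "drive_tool", "arguments": {"motion": [[[0,0,1],[0,0,0],-0.46],[[0,0,1],[0,0,0],-0.46],[[0,0,0],[0,-0.93,0],-0.46],[[0,0,0],[0,-0.93,0],-0.46],[[0,0,0],[0,-0.93,0],-0.46],[[0,0,0],[0,-0.93,0],-0.46],[[0,0,0],[0,0,0],-0.46],[[0,0,0],[0,0,0],-0.46]]}}

```text
time: 37.9
tool_pos: [0.5946, 0.1884, 0.2126]
tool_rot: [0.703, -0.7, -0.085, 0.086]
contact_force: [-0.3, 0.0, 0.7]
gripper_width: 0.735
```

```bash
python3 - <<'E'
from h import *
f=grab("wrist"); Q=cloud(f).reshape(-1,3)
h=np.zeros((400,500),np.uint8); q=rect(Q,.034,.0465,(.45,.7,.1,.33)); h[((q[:,0]-.45)*1000).astype(int),((q[:,1]+.1)*1000).astype(int)]=1
h=cv2.morphologyEx(h,cv2.MORPH_CLOSE,np.ones((5,5)));h=cv2.morphologyEx(h,cv2.MORPH_OPEN,np.ones((9,9)))
n,l,s,c=cv2.connectedComponentsWithStats(h)
for i in range(1,n):
    if s[i,4]>600: r=cv2.minAreaRect(np.argwhere(l==i).astype(np.float32)); print(s[i,4],np.array(r[0])/1000+[.45,-.1],r[1:])
to([.5934,.2345,.019],.245)
E
```

```text
t 37.95 pos [0.5948 0.1885 0.213 ] shift [0.39 7.77 1.77] turn [-0.05 -0.02 -0.  ] F [-0.  -0.6  0.1] w 61.9
```

```bash
python3 - <<'E'
from h import *
f=grab("wrist"); np.savez("w8.npz",**f); cv2.imwrite("pics/w8.png",f["img"])
E
```

```text
(no output)
```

View pics/w8.png

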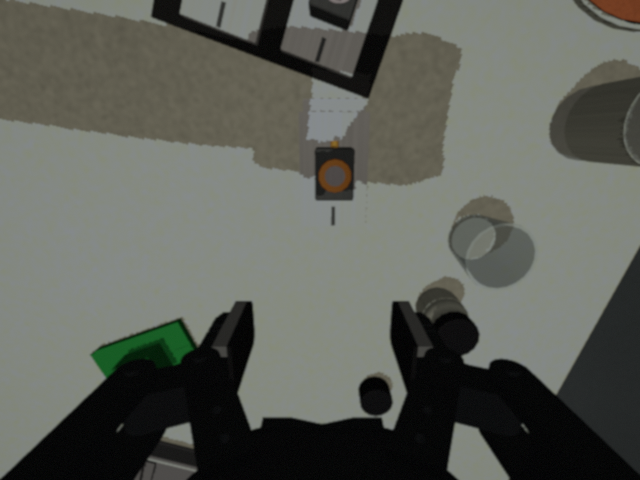

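```bash
python3 - <<'E'
from h import *
f=dict(np.load("w8.npz")); Q=cloud(f).reshape(-1,3)
q=rect(Q,.034,.0465,(.45,.7,.17,.30)); print(len(q)); q=rect(Q,.034,.053,(.45,.7,.17,.30)); print(len(q),np.median(q,0)); print(cv2.minAreaRect((q[:,:2]*1000).astype(np.float32)))
to([.5934,.2345,.019],.245)
E
```

```text
1178
2040 [0.59347939 0.23669786 0.04128256]
((594.349365234375, 235.22215270996094), (35.308284759521484, 47.35311508178711), 13.652237892150879)
t 38.0 pos [0.5949 0.1884 0.2132] shift [0.38 7.78 1.77] turn [-0.05 -0.01  0.  ] F [-0.7  0.  -0.3] w 62.2
```

B is unmoved at (0.594, 0.235). Descending to grasp.

Call:
{"name": "drive_tool", "arguments": {"motion": [[[0.4,0.5,0.9],[-0.05,0,0],-0.46],[[0,1,0.88],[0,0,0],-0.46],[[0,1,0],[0,0,0],-0.46],[[0,1,0],[0,0,0],-0.46],[[0,1,0],[0,0,0],-0.46],[[0,1,0],[0,0,0],-0.46],[[0,0,0],[0,0,0],-0.46],[[0,0,0],[0,0,0],-0.46]]}}

```text
time: 38.8
tool_pos: [0.594, 0.2342, 0.0764]
tool_rot: [-0.702, 0.702, 0.086, -0.086]
contact_force: [0.2, -1.5, 0.6]
gripper_width: 0.728
```

```bash
python3 -c "
from h import *
to([.5938,.2349,.019],.243)"
```

```text
t 38.8 pos [0.594  0.2342 0.0764] shift [-0.    2.3   0.03] turn [0.   0.02 0.  ] F [ 0.2 -1.5  0.6] w 61.9
```

Call:
{"name": "drive_tool", "arguments": {"motion": [[[0,0.9,0.03],[0,0,0],-0.46],[[0,0.8,0],[0,0,0],-0.46],[[0,0.4,0],[0,0,0],-0.46],[[0,0.2,0],[0,0,0],-0.46],[[0,0,0],[0,0,0],-0.46],[[0,0,0],[0,0,0],0.6],[[0,0,0],[0,0,0],0.6],[[0,0,0],[0,0,0],0.6],[[0,0,0],[0,0,0],0.6],[[0,0,0],[0,0,0],0.6]]}}

```text
time: 39.8
tool_pos: [0.5954, 0.2354, 0.0208]
tool_rot: [0.702, -0.702, -0.088, 0.085]
contact_force: [-0.0, 0.0, 6.3]
gripper_width: 0.407
```

Call:
{"name": "drive_tool", "arguments": {"motion": [[[0,-0.3,0],[0,0,0],0.6],[[0,-0.7,0],[0,0,0],0.6],[[0,-1,0],[0,0,0],0.6],[[0,-1,0],[0,0,0],0.6],[[0,-1,0],[0,0,0],0.6],[[0,-1,0],[0,0,0],0.6],[[0,-1,0],[0,0.93,0],0.6],[[0,0,0],[0,0.93,0],0.6],[[0,0,0],[0,0.93,0],0.6],[[0,0,0],[0,0.93,0],0.6],[[0,0,0],[0,0,0],0.6],[[0,0,0],[0,0,0],0.6]]}}

```text
time: 41.0
tool_pos: [0.5937, 0.2349, 0.1693]
tool_rot: [0.707, -0.707, 0.027, -0.028]
contact_force: [-0.6, -0.3, -3.6]
gripper_width: 0.404
```

```bash
python3 -c "
from h import *
to(case(.0133,-.08,.17),-.08)"
```

```text
t 41.0 pos [0.5937 0.2349 0.1693] shift [ -2.61  -0.03 -19.67] turn [-0.    0.03  0.01] F [-0.6 -0.3 -3.6] w 34.3
```

Call:
{"name": "drive_tool", "arguments": {"motion": [[[0,0,-1],[0,0,0],0.6],[[-0.2,0,-1],[0,0,0],0.6],[[-0.2,0,-1],[0,0,0],0.6],[[-0.2,0,-1],[0,0,0],0.6],[[-0.2,0,-1],[0,0,0],0.6],[[-0.2,0,-1],[0,0,0],0.6],[[-0.2,0,-1],[0,0,0],0.6],[[-0.2,0,-1],[0,0,0],0.6],[[-0.2,0,-1],[0,0,0],0.6],[[-0.2,0,-1],[0,0,0],0.6],[[-0.2,0,-1],[0,0,0],0.6],[[-0.2,0,-1],[0,0,0],0.6]]}}

```text
time: 42.2
tool_pos: [0.5148, -0.0606, 0.1691]
tool_rot: [0.707, -0.707, 0.027, -0.028]
contact_force: [-0.3, -0.1, -2.9]
gripper_width: 0.409
```

Call:
{"name": "drive_tool", "arguments": {"motion": [[[-0.2,0,-1],[0,0,0],0.6],[[-0.2,0,-1],[0,0,0],0.6],[[0,0,-1],[0,0,0],0.6],[[0,0,-1],[0,0,0],0.6],[[0,0,-1],[0,0,0],0.6],[[0,0,-1],[0,0,0],0.6],[[0,0,0],[0,0,0],0.6],[[0,0,0],[0,0,0],0.6]]}}

```text
time: 43.0
tool_pos: [0.4932, -0.2086, 0.1689]
tool_rot: [0.707, -0.706, 0.028, -0.029]
contact_force: [0.6, 1.0, -2.5]
gripper_width: 0.408
```

```bash
python3 - <<'E'
from h import *
to(case(.0133,-.08,.10),-.08)
T=pose(); f=grab("wrist"); P=cloud(f)
for u in(290,323,360):
    L=(P[150:200:2,u]-T[:3,3])@T[:3,:3]*1000; L=L[abs(L[:,1])<40]; print(u,"tip",L[0].round(1),"tongue top",np.median(L[L[:,2]>57][:,1]).round(1))
E
```

```text
t 43.0 pos [ 0.4932 -0.2086  0.1689] shift [ 0.02  2.75 -1.68] turn [-0.01  0.    0.01] F [ 0.6  1.  -2.5] w 34.7
290 tip [-15.2  16.8  67.9] tongue top 15.1
323 tip [-0.  14.6 68. ] tongue top 15.2
360 tip [16.8 15.8 68. ] tongue top 15.4
```

Call:
{"name": "drive_tool", "arguments": {"motion": [[[0.02,0.5,-1],[0,0,0],0.6],[[0,0.8,-0.72],[-0.6,0,0],0.6],[[0,0.8,0],[-0.6,0,0],0.6],[[0,0.66,0],[-0.6,0,0],0.6],[[0,0,0],[-0.6,0,0],0.6],[[0,0,0],[0,0,0],0.6],[[0,0.8,0.17],[0,0,0],0.6],[[0,0.5,0.1],[0,0,0],0.6],[[0,0,0],[0,0,0],0.6],[[0,0,0],[0,0,0],0.6]]}}

```text
time: 44.05
tool_pos: [0.4904, -0.2542, 0.0668]
tool_rot: [-0.629, 0.776, -0.03, 0.025]
contact_force: [0.6, 0.5, -3.1]
gripper_width: 0.404
```

```bash
python3 - <<'E'
from h import *
to(case(.0143,-.08,.0405),-.08,.2094)
E
```

```text
t 44.05 pos [ 0.4904 -0.2542  0.0668] shift [-0.02  1.01  0.33] turn [-0.01  0.    0.01] F [ 0.6  0.5 -3.1] w 34.4
```

Call:
{"name": "drive_tool", "arguments": {"motion": [[[-0.02,0.45,0.16],[0,0,0],0.6],[[0,0.35,0.1],[0,0,0],0.6],[[0,0.15,0.05],[0,0,0],0.6],[[0,0.06,0.02],[0,0,0],0.6],[[0,0,0],[0,0,0],0.6],[[0,0,0],[0,0,0],0.6]]}}

```text
time: 44.65
tool_pos: [0.4905, -0.2515, 0.0406]
tool_rot: [-0.629, 0.777, -0.03, 0.026]
contact_force: [-0.2, -0.2, -2.0]
gripper_width: 0.407
```

```bash
python3 - <<'E'
from h import *
to(case(.0018,-.08,.0402),-.08,.2094)
E
```

```text
t 44.65 pos [ 0.4905 -0.2515  0.0406] shift [-0.01 -0.09  0.5 ] turn [0.   0.   0.03] F [-0.2 -0.2 -2. ] w 34.6
```

Call:
{"name": "drive_tool", "arguments": {"motion": [[[0,-0.03,0.15],[0,0,0],0.6],[[0,-0.03,0.15],[0,0,0],0.6],[[0,0,0],[0,0,0],0.6],[[0,-0.03,0.13],[0,0,0],0.6],[[0,0,0.06],[0,0,0],0.6],[[0,0,0],[0,0,0],0.6],[[0,0,0],[0,0,0],0.6]]}}

```text
time: 45.35
tool_pos: [0.4913, -0.2389, 0.0401]
tool_rot: [-0.629, 0.776, -0.03, 0.026]
contact_force: [-0.3, -0.3, -2.3]
gripper_width: 0.405
```

```bash
python3 - <<'E'
from h import *
to(case(.0018,-.08,.0402),-.08,.2094)
E
```

```text
t 45.35 pos [ 0.4913 -0.2389  0.0401] shift [-0. -0. -0.] turn [-0.    0.    0.02] F [-0.3 -0.3 -2.3] w 34.4
```

Call:
{"name": "drive_tool", "arguments": {"motion": [[[0,0.092,-0.008],[0.4,0,0],0.6],[[0,0.092,-0.008],[0.4,0,0],0.6],[[0,0.093,-0.008],[0.4,0,0],0.6],[[0,0.093,-0.008],[0.4,0,0],0.6],[[0,0,0],[0,0,0],0.6]]}}

```text
time: 45.85
tool_pos: [0.4911, -0.2421, 0.0312]
tool_rot: [-0.681, 0.731, -0.029, 0.028]
contact_force: [0.4, -0.5, -0.6]
gripper_width: 0.408
```

Call:
{"name": "drive_tool", "arguments": {"motion": [[[0,0.095,-0.016],[0.4,0,0],0.6],[[0,0.095,-0.016],[0.4,0,0],0.6],[[0,0.02,0],[0.05,0,0],0.6],[[0,0,0],[0,0,0],0.6]]}}

```text
time: 46.25
tool_pos: [0.4914, -0.2429, 0.0267]
tool_rot: [0.707, -0.706, 0.027, -0.029]
contact_force: [-2.0, -0.4, 3.0]
gripper_width: 0.408
```

```bash
python3 - <<'E'
from h import *
to(case(.006,-.08,.0262),-.08,0)
E
```

```text
t 46.25 pos [ 0.4914 -0.2429  0.0267] shift [-0.02  0.02 -0.01] turn [-0.03  0.01  0.03] F [-2.  -0.4  3. ] w 34.7
```

Call:
{"name": "drive_tool", "arguments": {"motion": [[[0,0.03,0],[0,0,0],0.6],[[0,0,0],[0,0,0],-0.3],[[0,0,0],[0,0,0],-0.3],[[0,0,0],[0,0,0],-0.3],[[0,-0.5,0],[0,0,0],-0.4],[[0,-1,0],[0,0,0],-0.46],[[0,-1,0.5],[0,0,0],-0.46],[[0.6,-1,1],[0,0,0],-0.46],[[0.6,-1,1],[0,0,0],-0.46],[[0.6,-1,1],[0,0,0],-0.46],[[0.6,-1,0],[0,0,0],-0.46],[[0.6,-1,0],[0,0,0],-0.46]]}}

```text
time: 47.45
tool_pos: [0.573, -0.1609, 0.2152]
tool_rot: [0.708, -0.705, 0.027, -0.028]
contact_force: [-0.3, -0.7, -0.3]
gripper_width: 0.73
```

Call:
{"name": "drive_tool", "arguments": {"motion": [[[0.2,-1,0],[0,0,0],1],[[0,-1,0],[0,0,0],1],[[0,0,0],[0,0,0],1],[[0,0,0],[0,0,0],1]]}}

```text
time: 47.85
tool_pos: [0.5773, -0.1625, 0.2638]
tool_rot: [0.708, -0.705, 0.027, -0.029]
contact_force: [0.3, 0.1, -1.5]
gripper_width: 0.049
```

```bash
python3 -W ignore - <<'E'
from h import *
f=grab("wrist"); np.savez("w9.npz",**f); bay(f,80); bay(f,-80); bay(f,0); to(case(0,0,.2),-.08)
s=grab("side"); np.savez("s9.npz",**s); cv2.imwrite("pics/w9.png",np.hstack([f["img"][150:,90:490],s["img"][120:450,180:520]]))
Q=cloud(s).reshape(-1,3); q=Q[(abs(Q[:,0]-.57)<.12)&(Q[:,1]<-.33)&(Q[:,1]>-.46)]
for z in (.05,.1,.14): a=q[abs(q[:,2]-z)<.006]; print(z,np.percentile(a[:,1],[1,50,99]).round(3))
E
```

```text
bay 80 block ((1.5683822631835938, 79.023681640625), (52.94288635253906, 36.23322677612305), 0.06326339393854141) top 46.2 board front L/R 16.4 16.4 back L/R 16.5 16.5 tongue gap 17.0
bay -80 block ((3.9132747650146484, -80.17807006835938), (36.26675033569336, 50.751182556152344), 89.95178985595703) top 46.2 board front L/R 16.5 16.6 back L/R 16.4 16.4 tongue gap 16.9
bay 0 block None top nan board front L/R 6.5 6.4 back L/R 6.3 6.3 tongue gap 18.4
t 47.9 pos [ 0.5767 -0.1622  0.2623] shift [ 0.04  2.48 -3.27] turn [-0.06  0.01  0.  ] F [ 0.1 -0.1 -0.2] w 0.2
0.05 [-0.375 -0.364 -0.353]
0.1 [-0.391 -0.38  -0.37 ]
0.14 [-0.403 -0.387 -0.368]
```

View pics/w9.png

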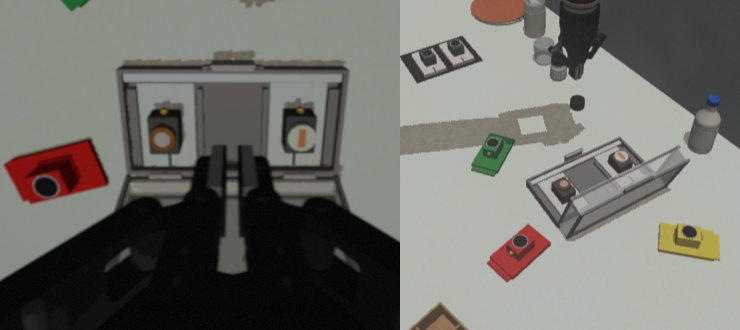

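Both carriers are home (16.4–16.6 mm at every corner) and the empties are on the mat. Now I'll go behind the lid to close it.

Call:
{"name": "drive_tool", "arguments": {"motion": [[[0.04,0,-1],[-0.05,0,0],1],[[0,0,-1],[0,0,0],1],[[0,0,-1],[0,0,0],1],[[0,0,-1],[0,0,0],1],[[0,0,-1],[0,0,0],1],[[0,0,-1],[0,0,0],1],[[0,0,-1],[0,0,0],1],[[0,0,-1],[0,0,0],1],[[0,0,-1],[0,0,0],1],[[0,0,-1],[0,0,0],1],[[0,0,-1],[0,0,0],1],[[0,0,0],[0,0,0],1]]}}

```text
time: 49.15
tool_pos: [0.5548, -0.4387, 0.26]
tool_rot: [0.707, -0.706, 0.03, -0.029]
contact_force: [-0.5, 0.9, 0.2]
gripper_width: -0.003
```

```bash
python3 - <<'E'
from h import *
to(case(.19,0,.122),-.08)
E
```

```text
t 49.15 pos [ 0.5548 -0.4387  0.26  ] shift [0.04 5.52 0.23] turn [-0.02 -0.03 -0.02] F [-0.5  0.9  0.2] w -0.3
```

Call:
{"name": "drive_tool", "arguments": {"motion": [[[0.04,1,0],[0,0,0],1],[[0,1,0],[0,0,0],1],[[0,1,0],[0,0,0],1],[[0,1,0],[0,0,0],1],[[0,1,0],[0,0,0],1],[[0,0.4,0],[0,0,0],1],[[0,0,0.7],[0,0,0],1],[[0,0,0.5],[0,0,0],1],[[0,0,0.5],[0,0,0],1],[[0,0,0.4],[0,0,0],1]]}}

```text
time: 50.15
tool_pos: [0.5636, -0.3857, 0.1327]
tool_rot: [-0.704, 0.709, -0.025, 0.03]
contact_force: [0.4, -4.5, 4.6]
gripper_width: -0.007
```

Call:
{"name": "drive_tool", "arguments": {"motion": [[[0,0,0.5],[0,0,0],1],[[0,0,0.5],[0,0,0],1],[[0,0,0.5],[0,0,0],1],[[0,0,0.5],[0,0,0],1],[[0,0,0.5],[0,0,0],1],[[0,0,0],[0,0,0],1]]}}

```text
time: 50.75
tool_pos: [0.5687, -0.3213, 0.1318]
tool_rot: [-0.706, 0.708, -0.025, 0.03]
contact_force: [0.7, -0.4, 1.7]
gripper_width: 0.002
```

```bash
python3 - <<'E'
from h import *
to(case(.0745,0,.13),-.08)
f=grab("side"); cv2.imwrite("pics/s10.png",cv2.resize(f["img"][150:400,250:530],None,fx=2.2,fy=2.2))
E
```

```text
t 50.75 pos [ 0.5687 -0.3213  0.1318] shift [-0.15  0.07  0.13] turn [0.03 0.03 0.08] F [ 0.7 -0.4  1.7] w 0.2
```

View pics/s10.png

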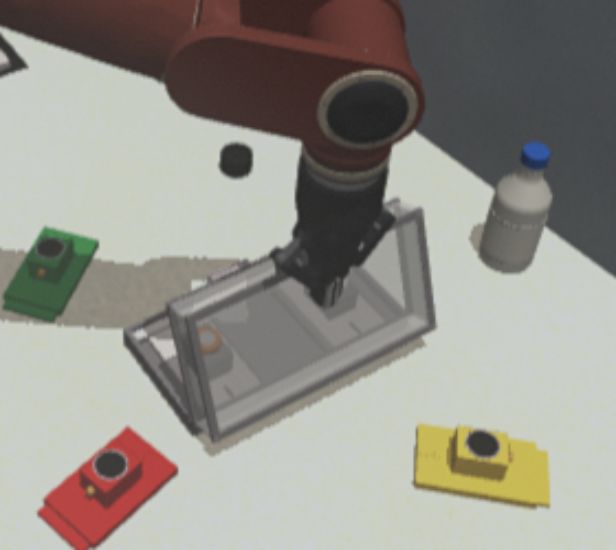

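Call:
{"name": "drive_tool", "arguments": {"motion": [[[-0.05,0.05,0.4],[0,0,0],1],[[-0.05,0.05,0.4],[0,0,0],1],[[-0.05,0.06,0.36],[0,0,0],1],[[0,0.16,0.4],[0,0,0],1],[[0,0.16,0.4],[0,0,0],1],[[0,0.24,0.36],[0,0,0],1],[[0,0.24,0.36],[0,0,0],1],[[0,0.3,0.3],[0,0,0],1],[[0,0.3,0.3],[0,0,0],1],[[0,0,0],[0,0,0],1]]}}

```text
time: 51.8
tool_pos: [0.5679, -0.2381, 0.0861]
tool_rot: [0.708, -0.706, 0.029, -0.026]
contact_force: [-0.4, -0.0, -0.7]
gripper_width: 0.002
```

```bash
python3 - <<'E'
from h import *
to(case(-.0175,0,.072),-.08)
f=grab("side"); Q=cloud(f).reshape(-1,3)-C; yaw=-.08; L=np.stack([-Q@[np.sin(yaw),-np.cos(yaw),0]*1000+68.5,Q@[np.cos(yaw),np.sin(yaw),0]*1000,Q[:,2]*1000],1)
q=L[(abs(abs(L[:,1])-110)<20)&(L[:,0]>-20)&(L[:,0]<160)&(L[:,2]>30)]
for u in range(0,150,20): s=q[abs(q[:,0]-u)<5]; print(u,len(s),np.percentile(s[:,2],[50,97]).round(0) if len(s)>5 else '')
E
```

```text
t 51.8 pos [ 0.5679 -0.2381  0.0861] shift [0.15 0.56 0.49] turn [-0.03  0.02 -0.04] F [-0.4 -0.  -0.7] w 0.1
0 174 [65. 69.]
20 147 [70. 74.]
40 145 [75. 78.]
60 696 [391. 438.]
80 172 [ 85. 441.]
100 262 [ 93. 450.]
120 148 [ 97. 463.]
140 18 [463. 470.]
```

Call:
{"name": "drive_tool", "arguments": {"motion": [[[0.1,-0.9,0],[0,0,0],1],[[0.05,0,0.7],[0,0,0],1],[[0,0,0.7],[0,0,0],1],[[0,0,0.5],[0,0,0],1],[[0,0.4,0],[0,0,0],1],[[0,0.4,0],[0,0,0],1],[[0,0.3,0],[0,0,0],1],[[0,0.3,0],[0,0,0],1],[[0,0,0],[0,0,0],1]]}}

```text
time: 52.75
tool_pos: [0.5766, -0.1932, 0.0752]
tool_rot: [0.707, -0.706, 0.028, -0.028]
contact_force: [-0.3, -0.5, 0.6]
gripper_width: 0.0
```

```bash
python3 - <<'E'
from h import *
to(case(-.0555,0,.065),-.08)
E
```

```text
t 52.75 pos [ 0.5766 -0.1932  0.0752] shift [-0.06  0.41  0.2 ] turn [-0.01  0.    0.  ] F [-0.3 -0.5  0.6] w 0.0
```

Call:
{"name": "drive_tool", "arguments": {"motion": [[[0,0,0.2],[0,0,0],1],[[0,0.15,0],[0,0,0],1],[[0,0.1,0],[0,0,0],1],[[0,0.1,0],[0,0,0],1],[[0,0.1,0],[0,0,0],1],[[0,0,0],[0,0,0],1]]}}

```text
time: 53.35
tool_pos: [0.5775, -0.1879, 0.0652]
tool_rot: [-0.707, 0.707, -0.027, 0.029]
contact_force: [0.0, 1.5, 1.1]
gripper_width: -0.0
```

Call:
{"name": "drive_tool", "arguments": {"motion": [[[0,0.1,0],[0,0,0],1],[[0,0,0],[0,0,0],1]]}}

```text
time: 53.55
tool_pos: [0.5777, -0.188, 0.0649]
tool_rot: [0.707, -0.706, 0.028, -0.028]
contact_force: [-5.8, 3.2, 12.5]
gripper_width: 0.002
```

Call:
{"name": "drive_tool", "arguments": {"motion": [[[0,0.15,0],[0,0,0],1],[[0,0,0],[0,0,0],1]]}}

```text
time: 53.75
tool_pos: [0.5779, -0.188, 0.0647]
tool_rot: [0.707, -0.706, 0.028, -0.028]
contact_force: [-14.7, 8.3, 29.5]
gripper_width: -0.002
```

Call:
{"name": "drive_tool", "arguments": {"motion": [[[0,-0.4,0],[0,0,0],1],[[0,-1,0],[0,0,0],1],[[0,-1,0],[0,0,0],1],[[0,-1,0],[0,0,0],1],[[0,-1,0.5],[0,0,0],1],[[0,-1,1],[0,0,0],1],[[0,-1,1],[0,0,0],1],[[0,-1,1],[0,0,0],1],[[0,0,1],[0,0,0],1],[[0,0,0],[0,0,0],1],[[0,0,0],[0,0,0],1]]}}

```text
time: 54.85
tool_pos: [0.5858, -0.0759, 0.2431]
tool_rot: [-0.706, 0.707, -0.028, 0.028]
contact_force: [0.2, -0.5, -0.7]
gripper_width: 0.004
```

```bash
python3 -W ignore - <<'E'
from h import *
to(case(-.0555,0,.065),-.08)
f=grab("side"); g=grab("scene"); w=grab("wrist"); np.savez("w11.npz",**w); yaw=-.08
for n,k in(("side",f),("scene",g),("wrist",w)):
    Q=cloud(k).reshape(-1,3)-C; L=np.stack([-Q@[np.sin(yaw),-np.cos(yaw),0]*1000+68.5,Q@[np.cos(yaw),np.sin(yaw),0]*1000,Q[:,2]*1000],1)
    q=L[(abs(L[:,1])<134)&(L[:,2]>55)&(L[:,2]<110)]
    print(n,[(u,np.median(q[abs(q[:,0]-u)<4][:,2]).round(1)) for u in(2,6,66,100,134)])
cv2.imwrite("pics/end.png",np.hstack([cv2.resize(f["img"][120:400,170:510],(400,330)),cv2.resize(g["img"][150:400,40:540],(400,200)) if 0 else cv2.resize(g["img"][130:430,40:520],(400,330))]))
E
```

```text
t 54.85 pos [ 0.5858 -0.0759  0.2431] shift [-0.05  7.13 -4.51] turn [0.   0.02 0.  ] F [ 0.2 -0.5 -0.7] w 0.3
side [(2, np.float64(64.6)), (6, np.float64(64.1)), (66, np.float64(63.5)), (100, np.float64(63.5)), (134, np.float64(64.3))]
scene [(2, np.float64(64.6)), (6, np.float64(64.3)), (66, np.float64(63.4)), (100, np.float64(63.5)), (134, np.float64(64.2))]
wrist [(2, np.float64(66.5)), (6, np.float64(66.3)), (66, np.float64(nan)), (100, np.float64(65.6)), (134, np.float64(66.1))]
```

View pics/end.png

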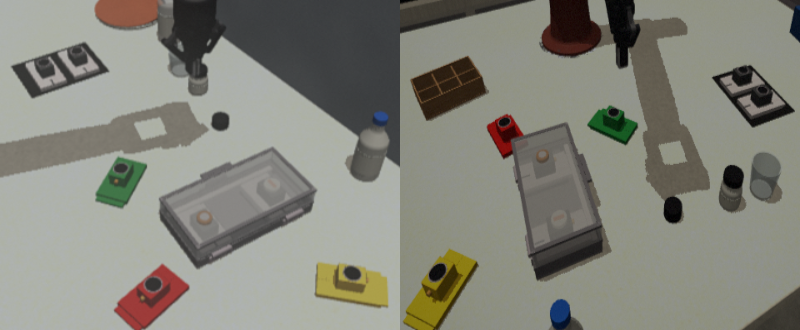

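Lid is level at 64–66 mm from hinge to front edge, so it is fully shut, and both empties lie flat on the mat. Nothing else has moved and the arm is clear, so I'm handing in.

```bash
python3 -c "
from plant import manip
print(manip.job_done())"
```

```text
the job is handed in; nothing more can be done
None
```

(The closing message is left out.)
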